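# Pack the barometer parts box and ring for collection

### The job

Take the bare beech spacer block with the upright fin out of the walnut packing box and stand it upright on the bench, well clear of the box. Pack every loose part with a grip head that stands on the bench (long case, square cases, jars, weight, finial; not every kind is there each time) into the box, each one upright and flat on the box floor; they only just fit, so plan the places. Once all are in, press the desk bell's plunger fully down to its stop to call for collection, and let it spring back up. Leave the clamp with its finial, the dish, the dial plate and the bezel ring where they are.

Things in the scene. Friction and masses are not known exactly. Their poses are not given: they have to be found in the camera images.
- packing_box: open walnut packing box with cork-faced floor, fixed to the bench. Outside 212 (its x) x 112 (its y) x 40 mm high; walls 6 mm, floor 6 mm thick, so inside 200 x 100 x 34 mm. Origin: centre of the underside, at bench level; z up. It takes two rows of four 46 mm parts along its x, with about 4 mm to spare per part; the long case takes two such places in one row.
- long_case: long walnut case with brass line, foot 96 (its x) x 46 (its y) mm, body 40 mm high. Grip bar on top, centred: 50 mm along x, 14 mm thick along y, from 40 to 72 mm height. Origin: centre of the underside, z up. Always present. 0.26 kg
- square_case_a: small square walnut case with brass line, foot 46 x 46 mm, body 40 mm high. Slim grip head on top, on its vertical axis: 16 x 16 mm square, sides parallel to the foot, from 40 to 72 mm height. Origin: centre of the underside, z up. About 0.16 kg; may be absent
- square_case_b: small square walnut case with brass line, foot 46 x 46 mm, body 40 mm high. Slim grip head on top, on its vertical axis: 16 x 16 mm square, sides parallel to the foot, from 40 to 72 mm height. Origin: centre of the underside, z up. About 0.16 kg; may be absent
- jar_a: round amber jar with a paper band, 46 mm diameter, shoulder at 38 mm. Slim grip head on top, on its vertical axis: black stopper 18 mm diameter, from 38 to 72 mm height. Origin: centre of the underside, z up. About 0.15 kg; may be absent
- jar_b: round amber jar with a paper band, 46 mm diameter, shoulder at 38 mm. Slim grip head on top, on its vertical axis: black stopper 18 mm diameter, from 38 to 72 mm height. Origin: centre of the underside, z up. About 0.15 kg; may be absent
- brass_weight: round brass weight, 46 mm diameter, body 36 mm high. Slim grip head on top, on its vertical axis: stem 16 to 18 mm diameter, from 36 to 72 mm height. Origin: centre of the underside, z up. About 0.3 kg; may be absent
- finial: turned walnut finial, foot 46 mm diameter, narrowing to 24 mm at 38 mm height. Slim grip head on top, on its vertical axis: spindle 18 mm diameter, from 38 to 70 mm, blunt tip at 74 mm. Origin: centre of the underside, z up. About 0.14 kg; may be absent
- spacer: bare beech spacer block that starts inside the box and does not belong to the load: foot 80 (its x) x 46 (its y) mm, 18 mm thick, with an upright grip fin on top, centred: 60 mm along x, 16 mm thick along y, from 18 to 72 mm height. Origin: centre of the underside, z up. 0.13 kg
- plunger_top (a point): centre of the top of the spring plunger head (brass button, 22 mm diameter) of the desk bell: a steel dome 76 mm wide on a dark wood base 84 mm wide, fixed to the bench. At rest 67 mm above the bench; it moves down with the plunger
- plunger (a joint): travel of the bell plunger in m: 0 up, 0.009 fully down at its stop (about 4.5 N); springs back up when let go
- parts_dish: round pewter parts dish, 120 mm wide, 22 mm high, with two ebony knobs in it; bystander. Origin: centre of the underside
- dial_plate: round white enamel dial plate, 120 mm wide, 5 mm thick, lying flat; bystander. Origin: centre of the underside
- bezel_ring: tarnished silver bezel ring, 110 mm wide, 10 mm high, lying flat; bystander. Origin: centre of the underside
Not all that is in view belongs to the job. What is shaped like the brass_weight but green, red or turquoise is not meant.

How it is judged:
By the outcome, as a careful person would: the job done as asked, in the order asked, and still so for the second after the job is handed in, with the robot touching nothing.
Of square_case_a, square_case_b, jar_a, jar_b, brass_weight, finial only 4 to 6 are there at a start; the rules pass over those that are not, and their reading is None.
At some moment in a run one of long_case, square_case_a, square_case_b, jar_a, jar_b, brass_weight, finial may be knocked a few centimetres aside while the robot is not near it.
It also fails if it takes over 210 s, if anything falls off the work surface, if the arm or the gripper's body presses on something with over 40 N, if the wrist force passes 120 N, or if a joint passes its speed limit or range.

### The arm

A 6-joint arm with a two-finger parallel gripper is mounted at the origin on the work surface. World frame = base frame: x ahead of the robot, y to its left, z up, the work surface at z = 0. Lengths are in m, angles in rad, forces in N, time in s.
With the tool pointing down it reaches from about 0.35 to 0.975 m from the base axis. Payload 4.9 kg.
Tool frame: the origin (TCP) lies on the centre line of the jaws, within the pads' length; the fingertips stand 19 mm ahead of it and the grasp point (between the pads) is the TCP; z points along the fingers, y is the line along which they close (so a half turn about z gives the same grasp; the last joint's range is limited). The gripper opens to 85 mm and grips with 20 to 120 N. Pads are 22 mm wide; open, the fingers measure 114 mm over their backs; the gripper's body (76 mm by 85 mm) begins 54 mm behind the grasp point. The pads swing forward as they close: fully open they stand 13 mm farther back than shut.
Start: joints at [-1.384, 0.053, 1.613, -0, 1.476, -0.119], TCP at [0.188, -0.596, 0.25] pointing down, gripper open.
Joint ranges: [-3.01, 3.01], [-1.01, 2.22], [0.06, 2.58], [-1.02, 4.17], [0.09, 2.62], [-3.14, 3.14]. Speed limits (rad/s): [2.57, 2.57, 3.14, 3.14, 3.14, 3.14].

### API

Orientations are given as a unit quaternion [w, x, y, z].
In Python, from plant import state, grab_frame, ticket, spotter gives the robot as it stands.
- The arm moves only by the tool apply_moves, never from a script. Its argument "series" is a list of rows, each an object of numbers: "jaw": the closure, from 0 (fully open) to 1 (shut); "dx", "dy", "dz": the shift along the tool's x, y, z in mm; "turn": the turn about the tool's z in rad. A call has 1 to 5 rows; each row is the pose to reach, as a shift and turn from the pose commanded when the call began, along the tool's axes at that moment; what a row does not reach only later rows make up. A row lasts 1/12 s, in which the tool goes at most 41.7 mm and 7.16 degrees, less where a joint would pass 70% of its speed; a pose out of reach is approached as far as the arm can. A call with a gripper value outside its range is refused whole. The fingers move at their own pace and stop on an object; the grip force is fixed at half the most. Time passes only in rows, so rows that repeat a pose let the fingers close. It gives the time, the measured TCP pose, the force, the opening and the grip force at its end, in the units of the state.
- state(): the state, without advancing time (a new reading comes with each control period).
- grab_frame(name): name is "scene" or "top" or "wrist"; returns a dict with "pixels" (384x512x3 uint8, red, green, blue), "mtx" (3x3 intrinsics, pixels), "dist_coeffs" ([k1, k2, p1, p2, k3] as OpenCV has them; the pictures are not rectified), "camera_from_world" (4x4, takes a point from world to camera coordinates). Camera axes: x right, y down, z forward; pixel columns grow to the right and rows downward; lengths in m; the calibration is good to about 2 mm. A picture is of the moment at which its call begins. There is no depth.
- ticket.job_done(): hands the job in; it is judged then, once.
Trained networks look in a picture, given as the dict that the camera call returned (one of the last four; its "shot" number tells which), for a name from the list of things; names that differ only in an ending like _2 or _b are one class to them, and where a whole thing is asked for, a point or a joint stands for the part that bears it (a point fixed in the world has none). Each returns a list of dicts, best first, with "conf" (0 to 1); they miss things now and then, are a little off and sometimes report something else, mostly with a low value. They report only what shows in the picture. A call takes as long as a camera call. They do not tell look-alikes from the thing itself.
- spotter.outline_of(picture, target): "region" (384x512 bool, what is visible of it) and "extent" ([left, top, right, bottom] in pixels, round what is visible of it).
The state is a dict: "time": time; "joint_pos": joint angles; "joint_vel": joint speeds; "joint_efforts": joint torques, N m; "tool_pos": TCP position; "tool_rot": TCP orientation; "contact_force": force on the tool from outside, world axes, zero at the start; "ft_torque": the same for the moment, N m; "gripper_width": opening from 0.0 (shut) to 1.0 (fully open); "grasp_force": force on a finger pad.
Only numpy, scipy, OpenCV 4.12 (cv2) and the standard library are available. Lean on these libraries where they do the work, as an engineer would, in place of code of your own. Each camera call takes 0.05 s, during which the arm holds its last target. There are 200 camera calls.

## Working session

There is one attempt and no reset: what is moved stays moved. The work goes in short steps, Python scripts to look and compute and a tool call to move; the robot and the scene stay as the last step left them, time stands still between calls to the robot, and variables do not carry over. Pictures are saved under pics/ and viewed, at most 14 in all, crops included, and the job is handed in when it is done.

Besides the shell and the picture viewer there is one more tool, called after "Request:" as a command line: name --argument value ..., lists and objects as JSON in quotes. apply_moves: Moves the arm, as the interface text tells. Its arguments: {"type":"object","properties":{"series":{"type":"array","items":{"type":"object","properties":{"jaw":{"type":"number"},"dx":{"type":"number"},"dy":{"type":"number"},"dz":{"type":"number"},"turn":{"type":"number"}}}}},"required":["series"]}

```bash
ls; mkdir -p pics; cat > h.py <<'E'
import numpy as np, cv2
from plant import state, grab_frame, ticket, spotter
def save(p,n): cv2.imwrite('pics/'+n,p['pixels'][:,:,::-1])
def ray(p,uv):
    u=cv2.undistortPoints(np.array(uv,float).reshape(-1,1,2),p['mtx'],np.array(p['dist_coeffs'])).reshape(-1,2)
    T=np.array(p['camera_from_world']);R=T[:3,:3];c=-R.T@T[:3,3]
    return c,np.c_[u,np.ones(len(u))]@R
def at(p,uv,z):
    c,d=ray(p,uv);return c+d*((z-c[2])/d[:,2])[:,None]
def proj(p,X):
    T=np.array(p['camera_from_world']);r,_=cv2.Rodrigues(T[:3,:3])
    return cv2.projectPoints(np.array(X,float).reshape(-1,1,3),r,T[:3,3],p['mtx'],np.array(p['dist_coeffs']))[0].reshape(-1,2)
E
python3 - <<'E'
from h import *
np.set_printoptions(precision=3,suppress=True)
for n in ('top','scene'):
    p=grab_frame(n);save(p,n+'0.png')
    T=np.array(p['camera_from_world']);print(n,-T[:3,:3].T@T[:3,3],T[:3,:3].tolist())
    for t in 'packing_box long_case square_case_a jar_a brass_weight finial spacer plunger_top parts_dish dial_plate bezel_ring'.split():
        for r in spotter.outline_of(p,t):
            m=r['region'];v,u=np.nonzero(m)
            print(t,round(r['conf'],2),np.round(r['extent']).tolist(),len(u),np.round([u.mean(),v.mean()]).tolist())
s=state();print({k:np.round(v,3).tolist() for k,v in s.items()})
E
```

```text
pics
top [ 0.449 -0.01   1.119] [[0.02110820724928584, -0.999756865758146, -0.006375967077178175], [-0.9987633452191257, -0.020799239930593374, -0.04515719062354513], [0.04501359609521082, 0.007321269545486777, -0.998959546317477]]
packing_box 0.82 [232.0, 88.0, 282.0, 167.0] 2630 [254.0, 129.0]
long_case 0.6 [144.0, 144.0, 182.0, 170.0] 647 [162.0, 158.0]
square_case_a 0.84 [346.0, 181.0, 366.0, 206.0] 330 [356.0, 192.0]
square_case_a 0.29 [381.0, 110.0, 424.0, 154.0] 1279 [403.0, 131.0]
jar_a 0.78 [195.0, 188.0, 212.0, 208.0] 247 [204.0, 198.0]
jar_a 0.76 [264.0, 183.0, 277.0, 201.0] 217 [268.0, 192.0]
jar_a 0.42 [345.0, 178.0, 369.0, 204.0] 352 [356.0, 192.0]
brass_weight 0.72 [173.0, 219.0, 189.0, 242.0] 272 [178.0, 229.0]
brass_weight 0.65 [123.0, 188.0, 142.0, 205.0] 248 [131.0, 195.0]
brass_weight 0.53 [144.0, 223.0, 159.0, 241.0] 262 [151.0, 232.0]
brass_weight 0.51 [153.0, 190.0, 171.0, 210.0] 243 [162.0, 200.0]
brass_weight 0.28 [142.0, 144.0, 182.0, 170.0] 661 [162.0, 158.0]
finial 0.66 [380.0, 112.0, 426.0, 151.0] 1283 [403.0, 131.0]
finial 0.45 [229.0, 186.0, 240.0, 207.
[... 1452 characters left out ...]
s_dish 0.97 [264.0, 294.0, 322.0, 339.0] 1983 [294.0, 316.0]
dial_plate 0.75 [193.0, 188.0, 211.0, 216.0] 393 [203.0, 204.0]
dial_plate 0.68 [149.0, 139.0, 182.0, 156.0] 473 [164.0, 147.0]
bezel_ring 0.73 [192.0, 185.0, 214.0, 217.0] 412 [203.0, 204.0]
bezel_ring 0.69 [208.0, 126.0, 240.0, 143.0] 138 [222.0, 132.0]
{'time': 1.2, 'joint_pos': [-1.384, 0.053, 1.613, 0.0, 1.476, -0.119], 'joint_vel': [-0.001, 0.001, -0.001, -0.001, -0.0, 0.0], 'joint_efforts': [0.001, -39.368, -37.046, -0.0, 0.001, 0.0], 'tool_pos': [0.188, -0.596, 0.25], 'tool_rot': [-0.0, 0.988, 0.152, 0.0], 'contact_force': [-0.95, 0.04, 0.217], 'ft_torque': [-0.01, -0.011, 0.003], 'grasp_force': 0.0, 'gripper_width': 1.001}
```

```bash
python3 - <<'E'
import cv2
a=cv2.imread('pics/top0.png')[80:255,80:440];b=cv2.imread('pics/scene0.png')[115:345,130:400]
cv2.imwrite('pics/top0c.png',cv2.resize(a,None,fx=2.2,fy=2.2,interpolation=cv2.INTER_CUBIC))
cv2.imwrite('pics/scene0c.png',cv2.resize(b,None,fx=2.6,fy=2.6,interpolation=cv2.INTER_CUBIC))
E
```

```text
(no output)
```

View pics/top0c.png

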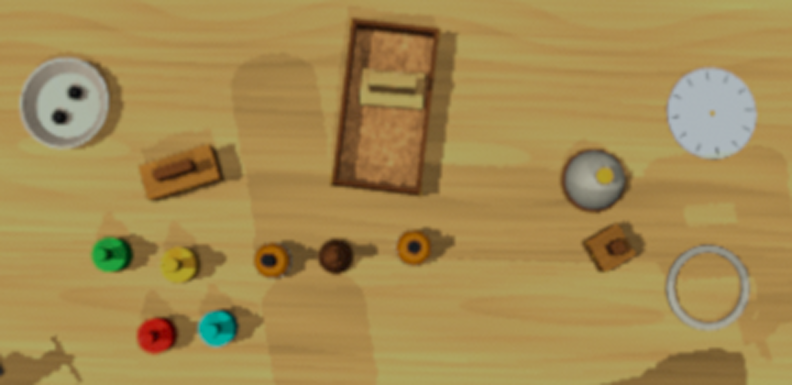

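View pics/scene0c.png

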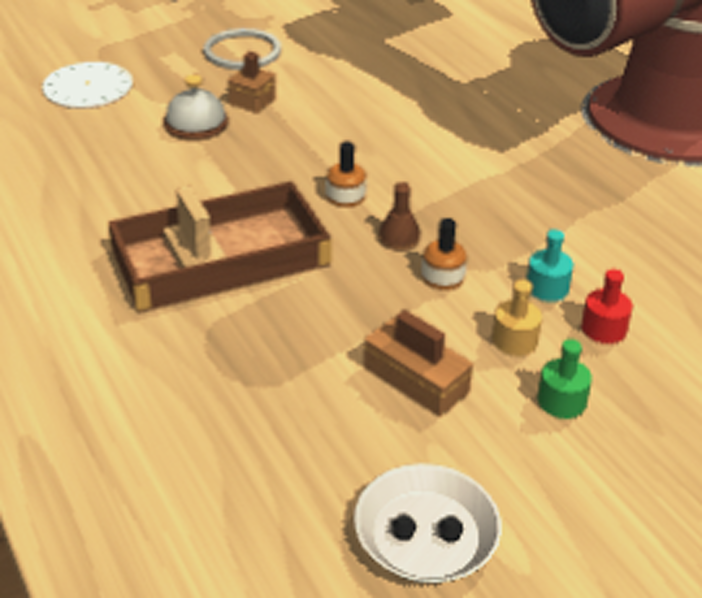

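```bash
cat >> h.py <<'E'
from scipy.optimize import minimize
def prism(a,b,z0,z1): return [[sx*a/2,sy*b/2,z] for sx in(-1,1) for sy in(-1,1) for z in(z0,z1)]
def cyl(d0,z0,d1,z1):
    t=np.linspace(0,2*np.pi,24,endpoint=False)
    return [[d/2*np.cos(a),d/2*np.sin(a),z] for d,z in((d0,z0),(d1,z1)) for a in t]
M={'packing_box':[prism(212,112,0,40)],
'long_case':[prism(96,46,0,40),prism(50,14,40,72)],
'square_case_a':[prism(46,46,0,40),prism(16,16,40,72)],
'jar_a':[cyl(46,0,46,30),cyl(46,30,30,38),cyl(18,38,18,72)],
'brass_weight':[cyl(46,0,46,36),cyl(16,36,18,72)],
'finial':[cyl(46,0,46,6),cyl(46,6,24,38),cyl(18,38,18,70)],
'spacer':[prism(80,46,0,18),prism(60,16,18,72)]}
SS=4
def render(p,name,q,z0=0):
    c,s=np.cos(q[2]),np.sin(q[2]);im=np.zeros((384*SS,512*SS),np.uint8)
    for part in M[name]:
        P=np.array(part)/1000
        W=np.c_[q[0]+c*P[:,0]-s*P[:,1],q[1]+s*P[:,0]+c*P[:,1],P[:,2]+z0]
        h=cv2.convexHull(((proj(p,W)+.5)*SS).astype(np.float32))
        cv2.fillConvexPoly(im,np.round(h).astype(np.int32),1)
    return cv2.resize(im.astype(np.float32),(512,384),interpolation=cv2.INTER_AREA)
def fit(p,name,mask,z0=0,yaws=(0,),free=None):
    mask=mask.astype(np.float32)
    v,u=np.nonzero(mask);g=at(p,[[u.mean(),v.mean()]],z0+.02)[0]
    if name=='packing_box':
        h=cv2.convexHull(np.c_[u,v].astype(np.int32));mask=np.zeros((384,512),np.float32);cv2.fillConvexPoly(mask,h,1)
    rnd=name in('jar_a','brass_weight','finial')
    def cost(q):
        r=render(p,name,[q[0]/100,q[1]/100,q[2] if len(q)>2 else 0],z0)
        return 1-np.minimum(r,mask).sum()/np.maximum(r,mask).sum()
    best=None
    for y in ((0,) if rnd else yaws):
        x0=[g[0]*100,g[1]*100]+([] if rnd else [y])
        S=[x0]+[[x0[j]+(.8 if j<2 else .3)*(i==j) for j in range(len(x0))] for i in range(len(x0))]
        r=minimize(cost,x0,method='Nelder-Mead',options=dict(initial_simplex=S,xatol=.01,fatol=1e-4))
        if best is None or r.fun<best.fun: best=r
    q=best.x;return np.array([q[0]/100,q[1]/100,q[2] if len(q)>2 else 0]),1-best.fun
def col(p,m): return np.round(np.median(p['pixels'][m],0)).astype(int).tolist()
def delta(s,x,y,z,yaw=None):
    """mm shifts in tool axes and turn to put TCP at x,y,z with tool-x heading yaw (mod pi)"""
    w,a,b,c=s['tool_rot'];from scipy.spatial.transform import Rotation as Ro
    R=Ro.from_quat([a,b,c,w]).as_matrix();d=R.T@(np.array([x,y,z])-s['tool_pos'])*1000
    psi=np.arctan2(R[1,0],R[0,0]);t=0 if yaw is None else -((yaw-psi+np.pi/2)%np.pi-np.pi/2)
    return np.round(d,1).tolist(),round(float(t),3),'heading %.3f'%psi
E
python3 - <<'E'
from h import *
np.set_printoptions(precision=4,suppress=True)
for n in ('top','scene','wrist'):
    p=grab_frame(n);save(p,n+'1.png')
    if n=='wrist':
        T=np.array(p['camera_from_world']);print(-T[:3,:3].T@T[:3,3],T[:3,:3].tolist(),p['mtx'].tolist() if hasattr(p['mtx'],'tolist') else p['mtx']);continue
    for t,ys in dict(packing_box=(0.,1.5),long_case=(0,.8,1.6,2.4),square_case_a=(0,.4,.8,1.2),jar_a=(0,),brass_weight=(0,),finial=(0,),spacer=(0,.8,1.6,2.4)).items():
        for r in spotter.outline_of(p,t)[:4]:
            if r['conf']<.4: continue
            q,i=fit(p,t,r['region'],.006 if t=='spacer' else 0,ys)
            print(n,t,round(r['conf'],2),q,'iou %.2f'%i,col(p,r['region']))
p=grab_frame('top');print(at(p,[[355,160]],.067))
E
```

```text
top packing_box 0.6 [ 0.6454  0.0033 -0.0991] iou 0.94 [145, 102, 56]
top long_case 0.64 [0.558  0.2617 1.9062] iou 0.94 [139, 91, 35]
top square_case_a 0.69 [ 0.4709 -0.2843  0.5637] iou 0.92 [127, 84, 32]
top jar_a 0.72 [ 0.4678 -0.0368  0.    ] iou 0.95 [144, 89, 18]
top jar_a 0.69 [0.4472 0.1423 0.    ] iou 0.85 [137, 84, 14]
top brass_weight 0.71 [0.4498 0.3477 0.    ] iou 0.87 [28, 126, 47]
top brass_weight 0.67 [0.3602 0.2099 0.    ] iou 0.85 [0, 155, 140]
top brass_weight 0.54 [0.4382 0.2597 0.    ] iou 0.84 [170, 142, 35]
top finial 0.71 [0.4553 0.0628 0.    ] iou 0.94 [68, 39, 17]
top spacer 0.57 [ 0.6704 -0.0051  1.5235] iou 0.84 [168, 143, 82]
scene packing_box 0.9 [ 0.6437  0.0016 -0.0843] iou 0.95 [97, 64, 42]
scene long_case 0.83 [ 0.5552  0.2606 -1.2559] iou 0.97 [126, 84, 52]
scene square_case_a 0.84 [ 0.4704 -0.2853  0.609 ] iou 0.93 [122, 86, 52]
scene jar_a 0.9 [0.4434 0.1394 0.    ] iou 0.85 [167, 114, 55]
scene jar_a 0.62 [ 0.4654 -0.0401  0.    ] iou 0.92 [163, 115, 60]
scene brass_weight 0.8 [0.445  0.3457 0.    ] iou 0.92 [50, 124, 60]
scene brass_weight 0.68 [0.4368 0.2569 0.    ] iou 0.92 [173, 131, 66]
scene brass_weight 0.65 [0.3577 0.206  0.    ] iou 0.92 [45, 137, 120]
scene brass_weight 0.63 [0.3446 0.2844 0.    ] iou 0.88 [168, 38, 35]
scene finial 0.82 [0.4518 0.0596 0.    ] iou 0.90 [100, 64, 43]
scene spacer 0.81 [ 0.6649 -0.0312  1.3437] iou 0.75 [170, 135, 88]
[ 0.269  -0.5703  0.3741] [[0.30149864617914635, -0.9534663013642392, 0.0007606016971818791], [-0.9012174142654471, -0.2847162281488882, 0.32671676059451554], [-0.3112968656714128, -0.09919012849810273, -0.945121992036841]] [[276.17231906055747, 0.0, 253.09528311640526], [0.0, 276.17231906055747, 193.9367865882122], [0.0, 0.0, 1.0]]
[[ 0.5575 -0.2687  0.067 ]]
```

View pics/top1.png

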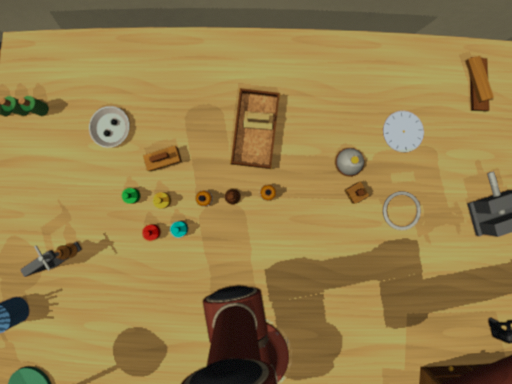

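```bash
cat >> h.py <<'E'
def Rz(h): return np.array([[np.cos(h),np.sin(h),0],[np.sin(h),-np.cos(h),0],[0,0,-1.]])  # tool heading h, pointing down
def plan(wps,step=36,ang=.11,s=None):
    """wps: (x,y,z,heading or None); prints the goal rows, <=5 rows per call, in tool axes at call start; n = rows needed"""
    s=s or state();w,a,b,c=s['tool_rot'];p=np.array(s['tool_pos']);h=np.arctan2(2*(a*b+w*c),1-2*(b*b+c*c))
    print('now',np.round(p,4),'h %.3f'%h,'t',round(s['time'],1))
    for x,y,z,H in wps:
        e=np.array([x,y,z]);dh=0 if H is None else (H-h+np.pi)%(2*np.pi)-np.pi
        n=max(np.linalg.norm(e-p)*1000/step,abs(dh)/ang);k=max(1,int(np.ceil(n/5)))
        p0,h0=p,h
        for i in range(1,k+1):
            P=p0+(e-p0)*i/k;Hh=h0+dh*i/k
            d=np.round(Rz(h).T@(P-p)*1000,1);t=round(-(Hh-h),3)
            print('  d',d.tolist(),'turn',t,'rows %.1f'%(n/k),'->',np.round(P,3))
            p,h=P,Hh
def find(names,cams=('wrist',),z0=0,cmin=.4,near=None,yaws=(0,.4,.8,1.2,1.6,2.0,2.4,2.8)):
    out=[]
    for n in cams:
        p=grab_frame(n)
        for t in names:
            for r in spotter.outline_of(p,t)[:4]:
                if r['conf']<cmin or r['region'].sum()<60: continue
                q,i=fit(p,t,r['region'],z0,yaws)
                if near is not None and np.hypot(*(q[:2]-near))>.06: continue
                print(n,t,round(r['conf'],2),np.round(q,4),'iou %.2f'%i,np.round(r['extent']).tolist(),col(p,r['region']));out.append((t,q,i))
    return out,p
E
python3 -c "
from h import *
plan([(.6,0,.28,1.48)],step=34)"
```

```text
now [ 0.1882 -0.596   0.2503] h 0.306 t 2.1
  d [114.4, -88.9, -5.9] turn -0.235 rows 4.3 -> [ 0.271 -0.477  0.256]
  d [132.0, -59.8, -5.9] turn -0.235 rows 4.3 -> [ 0.353 -0.358  0.262]
  d [142.3, -27.5, -5.9] turn -0.235 rows 4.3 -> [ 0.435 -0.238  0.268]
  d [144.7, 6.4, -5.9] turn -0.235 rows 4.3 -> [ 0.518 -0.119  0.274]
  d [139.3, 39.9, -5.9] turn -0.235 rows 4.3 -> [0.6  0.   0.28]
```

Request:
apply_moves --series '[{"dx": 114, "dy": -89, "dz": -6, "turn": -0.235, "jaw": 0.3}, {"dx": 114, "dy": -89, "dz": -6, "turn": -0.235, "jaw": 0.3}, {"dx": 114, "dy": -89, "dz": -6, "turn": -0.235, "jaw": 0.3}, {"dx": 114, "dy": -89, "dz": -6, "turn": -0.235, "jaw": 0.3}, {"dx": 114, "dy": -89, "dz": -6, "turn": -0.235, "jaw": 0.3}]'

```text
time: 2.52
tool_pos: [0.2722, -0.474, 0.2568]
tool_rot: [0.0, 0.963, 0.269, 0.001]
contact_force: [-1.1, -0.1, 0.0]
gripper_width: 0.698
grasp_force: 0.0
```

Request:
apply_moves --series '[{"dx": 132, "dy": -60, "dz": -6, "turn": -0.235, "jaw": 0.3}, {"dx": 132, "dy": -60, "dz": -6, "turn": -0.235, "jaw": 0.3}, {"dx": 132, "dy": -60, "dz": -6, "turn": -0.235, "jaw": 0.3}, {"dx": 132, "dy": -60, "dz": -6, "turn": -0.235, "jaw": 0.3}, {"dx": 132, "dy": -60, "dz": -6, "turn": -0.235, "jaw": 0.3}]'

```text
time: 2.93
tool_pos: [0.354, -0.3553, 0.2628]
tool_rot: [0.0, 0.925, 0.38, 0.001]
contact_force: [-0.5, -0.6, 0.2]
gripper_width: 0.7
grasp_force: 0.0
```

Request:
apply_moves --series '[{"dx": 142, "dy": -28, "dz": -6, "turn": -0.235, "jaw": 0.3}, {"dx": 142, "dy": -28, "dz": -6, "turn": -0.235, "jaw": 0.3}, {"dx": 142, "dy": -28, "dz": -6, "turn": -0.235, "jaw": 0.3}, {"dx": 142, "dy": -28, "dz": -6, "turn": -0.235, "jaw": 0.3}, {"dx": 142, "dy": -28, "dz": -6, "turn": -0.235, "jaw": 0.3}]'

```text
time: 3.35
tool_pos: [0.4356, -0.2364, 0.2687]
tool_rot: [0.0, 0.874, 0.486, 0.0]
contact_force: [-0.2, 0.2, -0.4]
gripper_width: 0.699
grasp_force: 0.0
```

Request:
apply_moves --series '[{"dx": 145, "dy": 6, "dz": -6, "turn": -0.235, "jaw": 0.3}, {"dx": 145, "dy": 6, "dz": -6, "turn": -0.235, "jaw": 0.3}, {"dx": 145, "dy": 6, "dz": -6, "turn": -0.235, "jaw": 0.3}, {"dx": 145, "dy": 6, "dz": -6, "turn": -0.235, "jaw": 0.3}, {"dx": 145, "dy": 6, "dz": -6, "turn": -0.235, "jaw": 0.3}]'

```text
time: 3.77
tool_pos: [0.5178, -0.1172, 0.2744]
tool_rot: [0.0, 0.811, 0.585, 0.0]
contact_force: [0.2, 0.8, -1.2]
gripper_width: 0.697
grasp_force: 0.0
```

Request:
apply_moves --series '[{"dx": 139, "dy": 40, "dz": -6, "turn": -0.235, "jaw": 0.3}, {"dx": 139, "dy": 40, "dz": -6, "turn": -0.235, "jaw": 0.3}, {"dx": 139, "dy": 40, "dz": -6, "turn": -0.235, "jaw": 0.3}, {"dx": 139, "dy": 40, "dz": -6, "turn": -0.235, "jaw": 0.3}, {"dx": 139, "dy": 40, "dz": -6, "turn": -0.235, "jaw": 0.3}]'

```text
time: 4.18
tool_pos: [0.6001, 0.0012, 0.28]
tool_rot: [0.0, 0.738, 0.675, 0.0]
contact_force: [0.3, -0.4, -0.1]
gripper_width: 0.699
grasp_force: 0.0
```

```bash
python3 - <<'E'
from h import *
o,p=find(['packing_box'],yaws=(0,1.5));save(p,'w2.png')
r=spotter.outline_of(p,'spacer')
for a in r[:2]:
    q,i=fit(p,'spacer',a['region'],.006,(1.3,1.6));print('spacer',a['conf'],np.round(q,4),i)
# overlay
im=p['pixels'][:,:,::-1].copy()
for n,q,z in (('packing_box',o[0][1],0),('spacer',q,.006)):
    c,_=cv2.findContours((render(p,n,q,z)>.5).astype(np.uint8),0,1);cv2.drawContours(im,c,-1,(255,0,255),1)
cv2.imwrite('pics/w2o.png',im)
E
```

```text
wrist packing_box 0.65 [6.4500e-01 3.0000e-03 3.0465e+00] iou 0.98 [205.0, 116.0, 373.0, 203.0] [114, 80, 45]
spacer 0.93 [ 0.6683 -0.0053  1.518 ] 0.936566948890686
```

View pics/w2o.png

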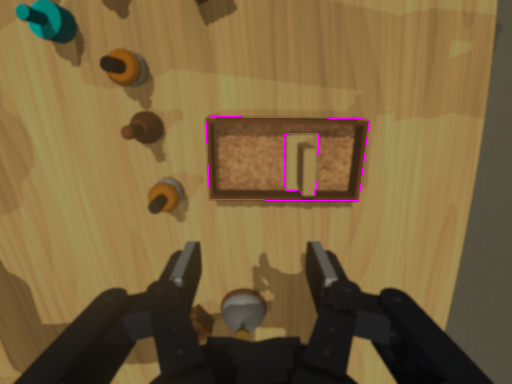

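```bash
python3 -c "
from h import *
plan([(.6683,-.0053,.13,1.518),(.6683,-.0053,.058,1.518),(.6683,-.0053,.14,1.518),(.72,-.19,.12,1.518),(.72,-.19,.0535,1.518),(.72,-.19,.15,1.518)])"
```

```text
now [ 0.5983 -0.0014  0.2799] h 1.479 t 4.3
  d [2.6, 70.1, 149.9] turn -0.039 rows 4.6 -> [ 0.668 -0.005  0.13 ]
  d [0.0, 0.0, 72.0] turn -0.0 rows 2.0 -> [ 0.668 -0.005  0.058]
  d [0.0, 0.0, -82.0] turn -0.0 rows 2.3 -> [ 0.668 -0.005  0.14 ]
  d [-90.9, 30.7, 10.0] turn -0.0 rows 2.7 -> [ 0.694 -0.098  0.13 ]
  d [-90.9, 30.7, 10.0] turn -0.0 rows 2.7 -> [ 0.72 -0.19  0.12]
  d [0.0, 0.0, 66.5] turn -0.0 rows 1.8 -> [ 0.72  -0.19   0.053]
  d [0.0, 0.0, -96.5] turn -0.0 rows 2.7 -> [ 0.72 -0.19  0.15]
```

Request:
apply_moves --series '[{"dx": 2.5, "dy": 70, "dz": 150, "turn": -0.04, "jaw": 0.45}, {"dx": 2.5, "dy": 70, "dz": 150, "turn": -0.04, "jaw": 0.45}, {"dx": 2.5, "dy": 70, "dz": 150, "turn": -0.04, "jaw": 0.45}, {"dx": 2.5, "dy": 70, "dz": 150, "turn": -0.04, "jaw": 0.45}, {"dx": 2.5, "dy": 70, "dz": 150, "turn": -0.04, "jaw": 0.45}]'

```text
time: 4.75
tool_pos: [0.6639, -0.0056, 0.1185]
tool_rot: [-0.006, 0.726, 0.688, -0.006]
contact_force: [-2.0, -0.1, -3.2]
gripper_width: 0.553
grasp_force: 0.0
```

```bash
python3 - <<'E'
from h import *
p=grab_frame('wrist')
for a in spotter.outline_of(p,'spacer')[:1]:
    q,i=fit(p,'spacer',a['region'],.006,(1.3,1.6));print('spacer',a['conf'],np.round(q,4),i)
    print(delta(state(),q[0],q[1],.058,q[2]))
print(np.round(state()['tool_pos'],4))
E
```

```text
spacer 0.69 [ 0.6691 -0.0055  1.5184] 0.9556661248207092
([-0.2, 2.9, 69.6], 0.0, 'heading 1.518')
[ 0.6667 -0.0052  0.1276]
```

Request:
apply_moves --series '[{"dy": 2, "dz": 35, "jaw": 0.45}, {"dy": 2, "dz": 69, "jaw": 0.45}, {"dy": 2, "dz": 69, "jaw": 0.45}, {"dy": 2, "dz": 69, "jaw": 1}, {"dy": 2, "dz": 69, "jaw": 1}]'

```text
invalid input at $.series[0]: expected keys jaw, dx, dy, dz, turn
```

Request:
apply_moves --series '[{"jaw": 1}, {"jaw": 1}, {"jaw": 1}]'

```text
invalid input at $.series[0]: expected keys jaw, dx, dy, dz, turn
```

Request:
apply_moves --series '[{"dz": -20, "jaw": 1}, {"dz": -40, "jaw": 1}, {"dz": -60, "jaw": 1}, {"dz": -80, "jaw": 1}, {"dz": -80, "jaw": 1}]'

```text
invalid input at $.series[0]: expected keys jaw, dx, dy, dz, turn
```

All keys are required in each row, so I'll repeat the calls with every key given.

Request:
apply_moves --series '[{"dx": 0, "dy": 2, "dz": 35, "turn": 0, "jaw": 0.45}, {"dx": 0, "dy": 2, "dz": 69, "turn": 0, "jaw": 0.45}, {"dx": 0, "dy": 2, "dz": 69, "turn": 0, "jaw": 0.45}, {"dx": 0, "dy": 2, "dz": 69, "turn": 0, "jaw": 0.45}, {"dx": 0, "dy": 2, "dz": 69, "turn": 0, "jaw": 1}]'

```text
time: 5.27
tool_pos: [0.6722, -0.004, 0.0655]
tool_rot: [0.002, 0.725, 0.689, 0.002]
contact_force: [0.1, 0.6, 0.7]
gripper_width: 0.425
grasp_force: 0.0
```

Request:
apply_moves --series '[{"dx": 0, "dy": 0, "dz": 0, "turn": 0, "jaw": 1}, {"dx": 0, "dy": 0, "dz": 0, "turn": 0, "jaw": 1}, {"dx": 0, "dy": 0, "dz": 0, "turn": 0, "jaw": 1}, {"dx": 0, "dy": 0, "dz": 0, "turn": 0, "jaw": 1}]'

```text
time: 5.6
tool_pos: [0.6724, -0.0035, 0.0647]
tool_rot: [0.002, 0.724, 0.689, 0.001]
contact_force: [0.2, 1.0, 7.4]
gripper_width: 0.18
grasp_force: 61.0
```

Request:
apply_moves --series '[{"dx": 0, "dy": 0, "dz": -20, "turn": 0, "jaw": 1}, {"dx": 0, "dy": 0, "dz": -40, "turn": 0, "jaw": 1}, {"dx": 0, "dy": 0, "dz": -60, "turn": 0, "jaw": 1}, {"dx": 0, "dy": 0, "dz": -80, "turn": 0, "jaw": 1}, {"dx": 0, "dy": 0, "dz": -80, "turn": 0, "jaw": 1}]'

```text
time: 6.02
tool_pos: [0.6734, -0.0035, 0.1473]
tool_rot: [0.004, 0.724, 0.689, 0.003]
contact_force: [0.8, 0.3, -0.4]
gripper_width: 0.18
grasp_force: 59.9
```

```bash
python3 -c "
from h import *
plan([(.72,-.19,.12,1.518),(.72,-.19,.0595,1.518)])"
```

```text
now [ 0.6734 -0.0035  0.1473] h 1.521 t 6.0
  d [-92.0, 27.9, 13.6] turn 0.002 rows 2.7 -> [ 0.697 -0.097  0.134]
  d [-91.9, 28.0, 13.6] turn 0.002 rows 2.7 -> [ 0.72 -0.19  0.12]
  d [0.0, 0.0, 60.5] turn -0.0 rows 1.7 -> [ 0.72 -0.19  0.06]
```

Request:
apply_moves --series '[{"dx": -31, "dy": 9, "dz": 0, "turn": 0, "jaw": 1}, {"dx": -62, "dy": 19, "dz": 0, "turn": 0, "jaw": 1}, {"dx": -93, "dy": 28, "dz": 5, "turn": 0, "jaw": 1}, {"dx": -124, "dy": 37, "dz": 10, "turn": 0, "jaw": 1}, {"dx": -154, "dy": 46, "dz": 15, "turn": 0, "jaw": 1}]'

```text
time: 6.43
tool_pos: [0.7084, -0.1607, 0.1248]
tool_rot: [-0.0, 0.724, 0.689, -0.0]
contact_force: [0.4, -0.3, -1.1]
gripper_width: 0.176
grasp_force: 59.7
```

Request:
apply_moves --series '[{"dx": -20, "dy": 6, "dz": 10, "turn": 0, "jaw": 1}, {"dx": -30, "dy": 9, "dz": 30, "turn": 0, "jaw": 1}, {"dx": -30, "dy": 9, "dz": 50, "turn": 0, "jaw": 1}, {"dx": -30, "dy": 9, "dz": 60, "turn": 0, "jaw": 1}, {"dx": -30, "dy": 9, "dz": 60, "turn": 0, "jaw": 1}]'

```text
time: 6.85
tool_pos: [0.7132, -0.1887, 0.0609]
tool_rot: [-0.004, 0.725, 0.689, -0.002]
contact_force: [-1.1, 0.8, -2.0]
gripper_width: 0.176
grasp_force: 59.7
```

Request:
apply_moves --series '[{"dx": 0, "dy": 0, "dz": 0, "turn": 0, "jaw": 1}, {"dx": 0, "dy": 0, "dz": 0.5, "turn": 0, "jaw": 1}, {"dx": 0, "dy": 0, "dz": 1, "turn": 0, "jaw": 1}, {"dx": 0, "dy": 0, "dz": 1.5, "turn": 0, "jaw": 1}]'

```text
time: 7.18
tool_pos: [0.7172, -0.1897, 0.0667]
tool_rot: [0.001, 0.724, 0.689, 0.001]
contact_force: [-0.3, 0.4, -0.5]
gripper_width: 0.175
grasp_force: 59.7
```

Request:
apply_moves --series '[{"dx": 0, "dy": 0, "dz": 2, "turn": 0, "jaw": 1}, {"dx": 0, "dy": 0, "dz": 4, "turn": 0, "jaw": 1}, {"dx": 0, "dy": 0, "dz": 6, "turn": 0, "jaw": 1}, {"dx": 0, "dy": 0, "dz": 6, "turn": 0, "jaw": 1}, {"dx": 0, "dy": 0, "dz": 6, "turn": 0, "jaw": 1}]'

```text
time: 7.6
tool_pos: [0.7163, -0.1897, 0.0589]
tool_rot: [0.0, 0.725, 0.689, 0.0]
contact_force: [0.8, -0.3, -1.0]
gripper_width: 0.179
grasp_force: 59.9
```

Request:
apply_moves --series '[{"dx": 0, "dy": 0, "dz": 1, "turn": 0, "jaw": 1}, {"dx": 0, "dy": 0, "dz": 1, "turn": 0, "jaw": 1}, {"dx": 0, "dy": 0, "dz": 1, "turn": 0, "jaw": 0.4}, {"dx": 0, "dy": 0, "dz": 1, "turn": 0, "jaw": 0.4}, {"dx": 0, "dy": 0, "dz": 1, "turn": 0, "jaw": 0.4}]'

```text
time: 8.02
tool_pos: [0.7161, -0.1899, 0.0575]
tool_rot: [0.0, 0.725, 0.689, -0.0]
contact_force: [-0.2, -0.1, 0.5]
gripper_width: 0.591
grasp_force: 0.0
```

Request:
apply_moves --series '[{"dx": 0, "dy": 0, "dz": -10, "turn": 0, "jaw": 0.4}, {"dx": 0, "dy": 0, "dz": -40, "turn": 0, "jaw": 0.4}, {"dx": 0, "dy": 0, "dz": -80, "turn": 0, "jaw": 0.4}, {"dx": 0, "dy": 0, "dz": -120, "turn": 0, "jaw": 0.4}, {"dx": 0, "dy": 0, "dz": -150, "turn": 0, "jaw": 0.4}]'

```text
time: 8.43
tool_pos: [0.717, -0.1901, 0.2126]
tool_rot: [0.002, 0.725, 0.689, 0.001]
contact_force: [0.1, 0.3, 0.8]
gripper_width: 0.601
grasp_force: 0.0
```

```bash
python3 - <<'E'
from h import *
find(['spacer'],cams=('wrist','scene'),yaws=(1.5,))
find(['long_case'],cams=('top','scene'),yaws=(1.9,))
plan([(.535,.18,.24,1.9)],step=36)
E
```

```text
wrist spacer 0.65 [ 0.7173 -0.1916  1.5282] iou 0.97 [230.0, 138.0, 272.0, 216.0] [145, 120, 69]
scene spacer 0.56 [ 0.7136 -0.1943  1.513 ] iou 0.93 [156.0, 160.0, 178.0, 192.0] [186, 147, 96]
top long_case 0.76 [0.5569 0.2618 1.9028] iou 0.94 [146.0, 141.0, 181.0, 168.0] [148, 99, 40]
scene long_case 0.72 [ 0.4338 -0.3869  2.6034] iou 0.30 [209.0, 127.0, 237.0, 143.0] [112, 106, 93]
scene long_case 0.71 [0.5546 0.2594 1.8626] iou 0.94 [271.0, 234.0, 316.0, 278.0] [118, 80, 49]
now [ 0.7151 -0.1894  0.205 ] h 1.521 t 8.8
  d [120.0, -66.1, -11.7] turn -0.126 rows 3.8 -> [ 0.655 -0.066  0.217]
  d [127.4, -50.5, -11.7] turn -0.126 rows 3.8 -> [0.595 0.057 0.228]
  d [132.7, -34.0, -11.7] turn -0.126 rows 3.8 -> [0.535 0.18  0.24 ]
```

Request:
apply_moves --series '[{"dx": 120, "dy": -66, "dz": -12, "turn": -0.126, "jaw": 0.4}, {"dx": 120, "dy": -66, "dz": -12, "turn": -0.126, "jaw": 0.4}, {"dx": 120, "dy": -66, "dz": -12, "turn": -0.126, "jaw": 0.4}, {"dx": 120, "dy": -66, "dz": -12, "turn": -0.126, "jaw": 0.4}]'

```text
time: 9.17
tool_pos: [0.6538, -0.0622, 0.2182]
tool_rot: [-0.002, 0.679, 0.735, -0.0]
contact_force: [1.0, 1.2, -0.2]
gripper_width: 0.599
grasp_force: 0.0
```

Request:
apply_moves --series '[{"dx": 127, "dy": -50, "dz": -12, "turn": -0.126, "jaw": 0.4}, {"dx": 127, "dy": -50, "dz": -12, "turn": -0.126, "jaw": 0.4}, {"dx": 127, "dy": -50, "dz": -12, "turn": -0.126, "jaw": 0.4}, {"dx": 127, "dy": -50, "dz": -12, "turn": -0.126, "jaw": 0.4}]'

```text
time: 9.5
tool_pos: [0.5944, 0.0602, 0.2309]
tool_rot: [-0.002, 0.631, 0.776, -0.0]
contact_force: [0.9, -0.1, -0.2]
gripper_width: 0.603
grasp_force: 0.0
```

Request:
apply_moves --series '[{"dx": 133, "dy": -34, "dz": -12, "turn": -0.126, "jaw": 0.4}, {"dx": 133, "dy": -34, "dz": -12, "turn": -0.126, "jaw": 0.4}, {"dx": 133, "dy": -34, "dz": -12, "turn": -0.126, "jaw": 0.4}, {"dx": 133, "dy": -34, "dz": -12, "turn": -0.126, "jaw": 0.4}, {"dx": 133, "dy": -34, "dz": -12, "turn": -0.126, "jaw": 0.4}]'

```text
time: 9.92
tool_pos: [0.5356, 0.1819, 0.2433]
tool_rot: [-0.0, 0.58, 0.814, -0.0]
contact_force: [-0.0, 0.2, -0.0]
gripper_width: 0.597
grasp_force: 0.0
```

```bash
python3 - <<'E'
from h import *
o,p=find(['long_case'],yaws=(1.9,))
q=o[0][1]
plan([(q[0],q[1],.12,q[2]),(q[0],q[1],.06,q[2])])
E
```

```text
wrist long_case 0.97 [0.5553 0.2608 1.8956] iou 0.97 [272.0, 73.0, 314.0, 156.0] [128, 85, 39]
now [0.5368 0.1793 0.243 ] h 1.900 t 10.0
  d [71.1, 43.8, 123.0] turn 0.004 rows 4.1 -> [0.555 0.261 0.12 ]
  d [0.0, 0.0, 60.0] turn -0.0 rows 1.7 -> [0.555 0.261 0.06 ]
```

Request:
apply_moves --series '[{"dx": 18, "dy": 11, "dz": 30, "turn": 0, "jaw": 0.45}, {"dx": 36, "dy": 22, "dz": 60, "turn": 0, "jaw": 0.45}, {"dx": 54, "dy": 33, "dz": 90, "turn": 0, "jaw": 0.45}, {"dx": 71, "dy": 44, "dz": 120, "turn": 0, "jaw": 0.45}, {"dx": 71, "dy": 44, "dz": 120, "turn": 0, "jaw": 0.45}]'

```text
time: 10.43
tool_pos: [0.5524, 0.2602, 0.1148]
tool_rot: [-0.004, 0.582, 0.813, -0.005]
contact_force: [-1.8, -1.6, -1.1]
gripper_width: 0.552
grasp_force: 0.0
```

Request:
apply_moves --series '[{"dx": 0, "dy": 0, "dz": 0, "turn": 0, "jaw": 0.45}, {"dx": 0, "dy": 0, "dz": 0, "turn": 0, "jaw": 0.45}, {"dx": 0, "dy": 0, "dz": 0, "turn": 0, "jaw": 0.45}]'

```text
time: 10.68
tool_pos: [0.5573, 0.26, 0.1259]
tool_rot: [0.001, 0.583, 0.813, 0.001]
contact_force: [0.1, 0.1, 0.1]
gripper_width: 0.55
grasp_force: 0.0
```

```bash
python3 - <<'E'
from h import *
o,p=find(['long_case'],yaws=(1.9,))
plan([(.5553,.2608,.06,1.8956)])
E
```

```text
wrist long_case 0.59 [0.5554 0.2613 1.8914] iou 0.97 [221.0, 143.0, 279.0, 258.0] [127, 85, 38]
now [0.5571 0.2604 0.1262] h 1.897 t 10.8
  d [1.0, -1.6, 66.2] turn 0.002 rows 1.8 -> [0.555 0.261 0.06 ]
```

Request:
apply_moves --series '[{"dx": 1, "dy": -1.5, "dz": 35, "turn": 0, "jaw": 0.45}, {"dx": 1, "dy": -1.5, "dz": 66, "turn": 0, "jaw": 0.45}, {"dx": 1, "dy": -1.5, "dz": 66, "turn": 0, "jaw": 0.45}, {"dx": 1, "dy": -1.5, "dz": 66, "turn": 0, "jaw": 0.45}, {"dx": 1, "dy": -1.5, "dz": 66, "turn": 0, "jaw": 1}]'

```text
time: 11.2
tool_pos: [0.5549, 0.2616, 0.0599]
tool_rot: [0.001, 0.582, 0.813, 0.001]
contact_force: [-0.1, 0.7, 0.7]
gripper_width: 0.42
grasp_force: 0.0
```

Request:
apply_moves --series '[{"dx": 0, "dy": 0, "dz": 0, "turn": 0, "jaw": 1}, {"dx": 0, "dy": 0, "dz": 0, "turn": 0, "jaw": 1}, {"dx": 0, "dy": 0, "dz": 0, "turn": 0, "jaw": 1}, {"dx": 0, "dy": 0, "dz": 0, "turn": 0, "jaw": 1}, {"dx": 0, "dy": 0, "dz": 0, "turn": 0, "jaw": 1}]'

```text
time: 11.62
tool_pos: [0.5547, 0.2619, 0.0601]
tool_rot: [0.001, 0.582, 0.813, 0.001]
contact_force: [-3.1, -1.1, 6.2]
gripper_width: 0.158
grasp_force: 62.2
```

Request:
apply_moves --series '[{"dx": 0, "dy": 0, "dz": -20, "turn": 0, "jaw": 1}, {"dx": 0, "dy": 0, "dz": -45, "turn": 0, "jaw": 1}, {"dx": 0, "dy": 0, "dz": -70, "turn": 0, "jaw": 1}, {"dx": 0, "dy": 0, "dz": -95, "turn": 0, "jaw": 1}, {"dx": 0, "dy": 0, "dz": -95, "turn": 0, "jaw": 1}]'

```text
time: 12.03
tool_pos: [0.5572, 0.2628, 0.1594]
tool_rot: [0.003, 0.582, 0.813, 0.005]
contact_force: [1.7, 0.5, -1.3]
gripper_width: 0.152
grasp_force: 60.8
```

```bash
cat >> h.py <<'E'
BOX=np.array([.645,.003,-.095])
def slot(x,y):
    c,s=np.cos(BOX[2]),np.sin(BOX[2]);return BOX[0]+(c*x-s*y)/1000,BOX[1]+(s*x+c*y)/1000
E
python3 - <<'E'
from h import *
x,y=slot(-49,24.5);print(x,y)
plan([(x,y,.16,np.pi-.095),(x,y,.11,np.pi-.095)])
E
```

```text
0.5985449468865397 0.032037528135596814
now [0.5572 0.2628 0.1594] h 1.899 t 12.0
  d [-77.2, -11.7, -0.2] turn -0.383 rows 3.5 -> [0.571 0.186 0.16 ]
  d [-67.3, -39.7, -0.2] turn -0.383 rows 3.5 -> [0.585 0.109 0.16 ]
  d [-47.6, -62.0, -0.2] turn -0.383 rows 3.5 -> [0.599 0.032 0.16 ]
  d [-0.0, -0.0, 50.0] turn -0.0 rows 1.4 -> [0.599 0.032 0.11 ]
```

Request:
apply_moves --series '[{"dx": -19, "dy": -3, "dz": 0, "turn": -0.1, "jaw": 1}, {"dx": -38, "dy": -6, "dz": 0, "turn": -0.2, "jaw": 1}, {"dx": -57, "dy": -9, "dz": 0, "turn": -0.3, "jaw": 1}, {"dx": -77, "dy": -12, "dz": 0, "turn": -0.383, "jaw": 1}, {"dx": -77, "dy": -12, "dz": 0, "turn": -0.383, "jaw": 1}]'

```text
time: 12.45
tool_pos: [0.567, 0.1817, 0.1507]
tool_rot: [-0.0, 0.417, 0.909, -0.001]
contact_force: [0.4, -0.1, -2.9]
gripper_width: 0.153
grasp_force: 60.7
```

Request:
apply_moves --series '[{"dx": -17, "dy": -10, "dz": 0, "turn": -0.1, "jaw": 1}, {"dx": -34, "dy": -20, "dz": 0, "turn": -0.2, "jaw": 1}, {"dx": -51, "dy": -30, "dz": 0, "turn": -0.3, "jaw": 1}, {"dx": -67, "dy": -40, "dz": 0, "turn": -0.383, "jaw": 1}, {"dx": -67, "dy": -40, "dz": 0, "turn": -0.383, "jaw": 1}]'

```text
time: 12.87
tool_pos: [0.5805, 0.1055, 0.1511]
tool_rot: [-0.0, 0.237, 0.972, -0.001]
contact_force: [0.5, -0.1, -3.3]
gripper_width: 0.156
grasp_force: 60.7
```

Request:
apply_moves --series '[{"dx": -12, "dy": -15, "dz": 0, "turn": -0.1, "jaw": 1}, {"dx": -24, "dy": -31, "dz": 0, "turn": -0.2, "jaw": 1}, {"dx": -36, "dy": -47, "dz": 0, "turn": -0.3, "jaw": 1}, {"dx": -48, "dy": -62, "dz": 0, "turn": -0.383, "jaw": 1}, {"dx": -48, "dy": -62, "dz": 0, "turn": -0.383, "jaw": 1}]'

```text
time: 13.28
tool_pos: [0.595, 0.0288, 0.1515]
tool_rot: [-0.0, 0.048, 0.999, -0.001]
contact_force: [-0.8, -0.8, -2.9]
gripper_width: 0.158
grasp_force: 60.8
```

Request:
apply_moves --series '[{"dx": 0, "dy": 0, "dz": 25, "turn": 0, "jaw": 1}, {"dx": 0, "dy": 0, "dz": 45, "turn": 0, "jaw": 1}, {"dx": 0, "dy": 0, "dz": 45, "turn": 0, "jaw": 1}, {"dx": 0, "dy": 0, "dz": 45, "turn": 0, "jaw": 1}, {"dx": 0, "dy": 0, "dz": 45, "turn": 0, "jaw": 1}]'

```text
time: 13.7
tool_pos: [0.5951, 0.0315, 0.1082]
tool_rot: [0.0, 0.047, 0.999, 0.0]
contact_force: [0.5, -0.9, -2.7]
gripper_width: 0.154
grasp_force: 60.6
```

```bash
python3 - <<'E'
from h import *
find(['packing_box'],yaws=(-.1,))
o,p=find(['long_case'],z0=state()['tool_pos'][2]-.060,yaws=(-.1,))
save(p,'w3.png')
x,y=slot(-47,25)
plan([(x,y,.067,np.pi-.095)])
E
```

```text
wrist packing_box 0.94 [ 6.433e-01  6.000e-04 -1.170e-01] iou 0.92 [141.0, 137.0, 300.0, 364.0] [104, 68, 37]
wrist long_case 0.58 [ 0.5975  0.0315 -0.1016] iou 0.71 [213.0, 160.0, 296.0, 325.0] [108, 70, 33]
now [0.5959 0.031  0.1094] h 3.048 t 13.9
  d [-4.6, 1.8, 42.4] turn 0.001 rows 1.2 -> [0.601 0.032 0.067]
```

Request:
apply_moves --series '[{"dx": -4.5, "dy": 2, "dz": 0, "turn": 0, "jaw": 1}, {"dx": -4.5, "dy": 2, "dz": 0, "turn": 0, "jaw": 1}, {"dx": -4.5, "dy": 2, "dz": 0, "turn": 0, "jaw": 1}, {"dx": -4.5, "dy": 2, "dz": 0, "turn": 0, "jaw": 1}]'

```text
time: 14.23
tool_pos: [0.5997, 0.0324, 0.108]
tool_rot: [0.0, 0.047, 0.999, 0.0]
contact_force: [0.1, 0.5, -2.9]
gripper_width: 0.15
grasp_force: 60.7
```

Request:
apply_moves --series '[{"dx": 0, "dy": 0, "dz": 6, "turn": 0, "jaw": 1}, {"dx": 0, "dy": 0, "dz": 12, "turn": 0, "jaw": 1}, {"dx": 0, "dy": 0, "dz": 18, "turn": 0, "jaw": 1}, {"dx": 0, "dy": 0, "dz": 24, "turn": 0, "jaw": 1}, {"dx": 0, "dy": 0, "dz": 24, "turn": 0, "jaw": 1}]'

```text
time: 14.65
tool_pos: [0.598, 0.0324, 0.0813]
tool_rot: [-0.002, 0.047, 0.999, 0.0]
contact_force: [-0.9, 0.2, -3.4]
gripper_width: 0.154
grasp_force: 60.7
```

Request:
apply_moves --series '[{"dx": 0, "dy": 0, "dz": 5, "turn": 0, "jaw": 1}, {"dx": 0, "dy": 0, "dz": 10, "turn": 0, "jaw": 1}, {"dx": 0, "dy": 0, "dz": 14, "turn": 0, "jaw": 1}, {"dx": 0, "dy": 0, "dz": 14, "turn": 0, "jaw": 1}, {"dx": 0, "dy": 0, "dz": 14, "turn": 0, "jaw": 1}]'

```text
time: 15.07
tool_pos: [0.5993, 0.0324, 0.0694]
tool_rot: [-0.0, 0.047, 0.999, 0.0]
contact_force: [-0.9, -0.3, -2.6]
gripper_width: 0.153
grasp_force: 60.7
```

Request:
apply_moves --series '[{"dx": 0, "dy": 0, "dz": 2, "turn": 0, "jaw": 1}, {"dx": 0, "dy": 0, "dz": 3.5, "turn": 0, "jaw": 1}, {"dx": 0, "dy": 0, "dz": 3.5, "turn": 0, "jaw": 1}, {"dx": 0, "dy": 0, "dz": 3.5, "turn": 0, "jaw": 1}]'

```text
time: 15.4
tool_pos: [0.5995, 0.0324, 0.0663]
tool_rot: [0.0, 0.047, 0.999, 0.0]
contact_force: [-0.2, 0.5, -3.6]
gripper_width: 0.151
grasp_force: 60.7
```

Request:
apply_moves --series '[{"dx": 0, "dy": 0, "dz": 1, "turn": 0, "jaw": 1}, {"dx": 0, "dy": 0, "dz": 1, "turn": 0, "jaw": 1}, {"dx": 0, "dy": 0, "dz": 1, "turn": 0, "jaw": 0.5}, {"dx": 0, "dy": 0, "dz": 1, "turn": 0, "jaw": 0.5}, {"dx": 0, "dy": 0, "dz": 1, "turn": 0, "jaw": 0.5}]'

```text
time: 15.82
tool_pos: [0.6001, 0.0323, 0.0658]
tool_rot: [0.001, 0.047, 0.999, -0.0]
contact_force: [0.2, 0.1, -0.5]
gripper_width: 0.503
grasp_force: 0.0
```

Request:
apply_moves --series '[{"dx": 0, "dy": 0, "dz": -10, "turn": 0, "jaw": 0.5}, {"dx": 0, "dy": 0, "dz": -50, "turn": 0, "jaw": 0.5}, {"dx": 0, "dy": 0, "dz": -90, "turn": 0, "jaw": 0.5}, {"dx": 0, "dy": 0, "dz": -130, "turn": 0, "jaw": 0.5}, {"dx": 0, "dy": 0, "dz": -160, "turn": 0, "jaw": 0.5}]'

```text
time: 16.23
tool_pos: [0.6006, 0.0323, 0.2304]
tool_rot: [0.003, 0.047, 0.999, -0.0]
contact_force: [0.5, 1.1, 0.3]
gripper_width: 0.502
grasp_force: 0.0
```

```bash
python3 - <<'E'
from h import *
find(['packing_box'],yaws=(-.1,))
o,p=find(['long_case'],z0=.006,yaws=(-.1,));save(p,'w4.png')
find(['jar_a','brass_weight','finial','square_case_a'],cams=('top','scene'),yaws=(.5,))
E
```

```text
wrist packing_box 0.9 [ 0.6444  0.0028 -0.0951] iou 0.96 [181.0, 119.0, 285.0, 283.0] [112, 77, 44]
wrist long_case 0.83 [ 0.6017  0.0326 -0.0837] iou 0.96 [234.0, 127.0, 273.0, 210.0] [126, 84, 38]
top jar_a 0.62 [ 0.4677 -0.0368  0.    ] iou 0.92 [264.0, 185.0, 278.0, 204.0] [159, 100, 21]
top brass_weight 0.82 [0.4509 0.3477 0.    ] iou 0.92 [122.0, 186.0, 141.0, 206.0] [34, 132, 53]
top brass_weight 0.78 [0.3484 0.2874 0.    ] iou 0.95 [146.0, 224.0, 158.0, 244.0] [184, 28, 14]
top brass_weight 0.65 [0.4406 0.26   0.    ] iou 0.92 [152.0, 188.0, 172.0, 209.0] [184, 147, 36]
top brass_weight 0.61 [0.3604 0.2092 0.    ] iou 0.90 [170.0, 218.0, 190.0, 239.0] [0, 164, 146]
top square_case_a 0.52 [ 0.4726 -0.2831  0.5493] iou 0.94 [346.0, 180.0, 366.0, 203.0] [101, 66, 27]
scene jar_a 0.85 [0.4444 0.1375 0.    ] iou 0.87 [293.0, 197.0, 306.0, 225.0] [167, 117, 54]
scene jar_a 0.62 [ 0.4655 -0.04    0.    ] iou 0.91 [255.0, 173.0, 271.0, 195.0] [168, 119, 60]
scene brass_weight 0.93 [0.3468 0.2849 0.    ] iou 0.94 [354.0, 215.0, 374.0, 248.0] [175, 40, 37]
scene brass_weight 0.83 [0.4457 0.3455 0.    ] iou 0.92 [336.0, 246.0, 359.0, 275.0] [50, 127, 61]
scene brass_weight 0.73 [0.4354 0.2541 0.    ] iou 0.88 [315.0, 224.0, 337.0, 247.0] [176, 133, 67]
scene brass_weight 0.68 [0.3571 0.2053 0.    ] iou 0.89 [333.0, 202.0, 351.0, 230.0] [44, 139, 123]
scene finial 0.78 [0.452  0.0596 0.    ] iou 0.90 [273.0, 185.0, 292.0, 212.0] [110, 70, 46]
scene square_case_a 0.45 [ 0.4826 -0.2815  1.1361] iou 0.57 [214.0, 144.0, 224.0, 154.0] [97, 68, 42]
```

View pics/w4.png

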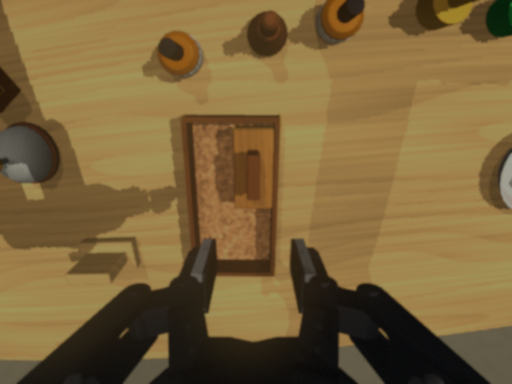

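```bash
python3 - <<'E'
from h import *
plan([(.4668,-.038,.13,np.pi-.095)],step=38)
E
```

```text
now [0.5994 0.0324 0.2247] h 3.048 t 16.9
  d [125.4, -82.5, 94.7] turn 0.001 rows 4.7 -> [ 0.467 -0.038  0.13 ]
```

Request:
apply_moves --series '[{"dx": 30, "dy": -20, "dz": 20, "turn": 0, "jaw": 0.45}, {"dx": 62, "dy": -41, "dz": 45, "turn": 0, "jaw": 0.45}, {"dx": 94, "dy": -62, "dz": 70, "turn": 0, "jaw": 0.45}, {"dx": 125, "dy": -82.5, "dz": 92, "turn": 0, "jaw": 0.45}, {"dx": 125, "dy": -82.5, "dz": 92, "turn": 0, "jaw": 0.45}]'

```text
time: 17.35
tool_pos: [0.4603, -0.0383, 0.127]
tool_rot: [-0.006, 0.048, 0.999, 0.001]
contact_force: [-0.2, 1.2, -0.9]
gripper_width: 0.547
grasp_force: 0.0
```

Request:
apply_moves --series '[{"dx": 0, "dy": 0, "dz": 0, "turn": 0, "jaw": 0.45}, {"dx": 0, "dy": 0, "dz": 0, "turn": 0, "jaw": 0.45}, {"dx": 0, "dy": 0, "dz": 0, "turn": 0, "jaw": 0.45}, {"dx": 0, "dy": 0, "dz": 0, "turn": 0, "jaw": 0.45}]'

```text
time: 17.68
tool_pos: [0.4697, -0.038, 0.1355]
tool_rot: [0.002, 0.046, 0.999, -0.0]
contact_force: [0.4, -0.1, -0.4]
gripper_width: 0.553
grasp_force: 0.0
```

```bash
python3 - <<'E'
from h import *
o,p=find(['jar_a']);save(p,'w5.png')
q=o[0][1];plan([(q[0],q[1],.06,None)])
E
```

```text
wrist jar_a 0.64 [ 0.4667 -0.0364  0.    ] iou 0.97 [230.0, 164.0, 281.0, 224.0] [122, 82, 25]
wrist jar_a 0.57 [0.4471 0.1415 0.    ] iou 0.95 [410.0, 128.0, 505.0, 181.0] [71, 57, 15]
now [ 0.4691 -0.0379  0.1349] h 3.049 t 17.8
  d [2.5, 1.3, 74.9] turn -0.0 rows 2.1 -> [ 0.467 -0.036  0.06 ]
```

Request:
apply_moves --series '[{"dx": 2.5, "dy": 1.5, "dz": 30, "turn": 0, "jaw": 0.45}, {"dx": 2.5, "dy": 1.5, "dz": 60, "turn": 0, "jaw": 0.45}, {"dx": 2.5, "dy": 1.5, "dz": 75, "turn": 0, "jaw": 0.45}, {"dx": 2.5, "dy": 1.5, "dz": 75, "turn": 0, "jaw": 0.45}, {"dx": 2.5, "dy": 1.5, "dz": 75, "turn": 0, "jaw": 0.45}]'

```text
time: 18.2
tool_pos: [0.4651, -0.036, 0.0581]
tool_rot: [-0.001, 0.047, 0.999, 0.0]
contact_force: [-0.4, 0.1, 0.4]
gripper_width: 0.548
grasp_force: 0.0
```

Request:
apply_moves --series '[{"dx": 0, "dy": 0, "dz": 0, "turn": 0, "jaw": 1}, {"dx": 0, "dy": 0, "dz": 0, "turn": 0, "jaw": 1}, {"dx": 0, "dy": 0, "dz": 0, "turn": 0, "jaw": 1}, {"dx": 0, "dy": 0, "dz": 0, "turn": 0, "jaw": 1}, {"dx": 0, "dy": 0, "dz": 0, "turn": 0, "jaw": 1}]'

```text
time: 18.62
tool_pos: [0.4668, -0.0368, 0.0604]
tool_rot: [0.002, 0.047, 0.999, -0.0]
contact_force: [0.3, -0.1, 6.3]
gripper_width: 0.188
grasp_force: 59.1
```

Request:
apply_moves --series '[{"dx": 0, "dy": 0, "dz": -15, "turn": 0, "jaw": 1}, {"dx": 0, "dy": 0, "dz": -30, "turn": 0, "jaw": 1}, {"dx": 0, "dy": 0, "dz": -50, "turn": 0, "jaw": 1}, {"dx": 0, "dy": 0, "dz": -65, "turn": 0, "jaw": 1}, {"dx": 0, "dy": 0, "dz": -65, "turn": 0, "jaw": 1}]'

```text
time: 19.03
tool_pos: [0.467, -0.0368, 0.1267]
tool_rot: [0.003, 0.047, 0.999, -0.001]
contact_force: [0.5, 0.9, 0.0]
gripper_width: 0.191
grasp_force: 58.8
```

```bash
python3 - <<'E'
from h import *
for a in (75,25,-25,-75): print(np.round(slot(a,-25),4))
x,y=slot(75,-25)
plan([(x,y,.125,np.pi-.095)],step=38)
E
```

```text
[ 0.7173 -0.029 ]
[ 0.6675 -0.0243]
[ 0.6177 -0.0195]
[ 0.568  -0.0148]
now [ 0.467  -0.0368  0.1267] h 3.048 t 19.0
  d [-124.2, 15.6, 0.9] turn 0.001 rows 3.3 -> [ 0.592 -0.033  0.126]
  d [-124.2, 15.7, 0.9] turn 0.001 rows 3.3 -> [ 0.717 -0.029  0.125]
```

Request:
apply_moves --series '[{"dx": -25, "dy": 3, "dz": 0, "turn": 0, "jaw": 1}, {"dx": -50, "dy": 6, "dz": 0, "turn": 0, "jaw": 1}, {"dx": -80, "dy": 10, "dz": 0, "turn": 0, "jaw": 1}, {"dx": -110, "dy": 14, "dz": 0, "turn": 0, "jaw": 1}, {"dx": -140, "dy": 18, "dz": 0, "turn": 0, "jaw": 1}]'

```text
time: 19.45
tool_pos: [0.6064, -0.0312, 0.1214]
tool_rot: [-0.001, 0.047, 0.999, 0.0]
contact_force: [-0.3, 0.5, -2.2]
gripper_width: 0.191
grasp_force: 58.8
```

Request:
apply_moves --series '[{"dx": -30, "dy": 4, "dz": 0, "turn": 0, "jaw": 1}, {"dx": -60, "dy": 8, "dz": 0, "turn": 0, "jaw": 1}, {"dx": -90, "dy": 11, "dz": 0, "turn": 0, "jaw": 1}, {"dx": -108, "dy": 13, "dz": 0, "turn": 0, "jaw": 1}, {"dx": -108, "dy": 13, "dz": 0, "turn": 0, "jaw": 1}]'

```text
time: 19.87
tool_pos: [0.717, -0.0287, 0.1213]
tool_rot: [0.0, 0.047, 0.999, 0.0]
contact_force: [-0.5, 0.1, -2.1]
gripper_width: 0.189
grasp_force: 58.8
```

Request:
apply_moves --series '[{"dx": 0, "dy": 0, "dz": 0, "turn": 0, "jaw": 1}, {"dx": 0, "dy": 0, "dz": 0, "turn": 0, "jaw": 1}, {"dx": 0, "dy": 0, "dz": 0, "turn": 0, "jaw": 1}, {"dx": 0, "dy": 0, "dz": 0, "turn": 0, "jaw": 1}]'

```text
time: 20.2
tool_pos: [0.7138, -0.0287, 0.1229]
tool_rot: [-0.0, 0.047, 0.999, 0.0]
contact_force: [-0.5, 0.1, -2.2]
gripper_width: 0.186
grasp_force: 58.8
```

```bash
python3 - <<'E'
from h import *
x,y=slot(75,-25)
plan([(x,y,.0664,np.pi-.095)],step=38)
E
```

```text
now [ 0.7138 -0.0287  0.1229] h 3.048 t 20.2
  d [-3.5, -0.0, 56.5] turn 0.001 rows 1.5 -> [ 0.717 -0.029  0.066]
```

Request:
apply_moves --series '[{"dx": -3.5, "dy": 0, "dz": 10, "turn": 0, "jaw": 1}, {"dx": -3.5, "dy": 0, "dz": 20, "turn": 0, "jaw": 1}, {"dx": -3.5, "dy": 0, "dz": 20, "turn": 0, "jaw": 1}, {"dx": -3.5, "dy": 0, "dz": 20, "turn": 0, "jaw": 1}]'

```text
time: 20.53
tool_pos: [0.717, -0.0289, 0.1011]
tool_rot: [-0.002, 0.047, 0.999, 0.0]
contact_force: [-0.3, 0.0, -2.1]
gripper_width: 0.189
grasp_force: 58.8
```

Request:
apply_moves --series '[{"dx": 0, "dy": 0, "dz": 7, "turn": 0, "jaw": 1}, {"dx": 0, "dy": 0, "dz": 14, "turn": 0, "jaw": 1}, {"dx": 0, "dy": 0, "dz": 21, "turn": 0, "jaw": 1}, {"dx": 0, "dy": 0, "dz": 28, "turn": 0, "jaw": 1}, {"dx": 0, "dy": 0, "dz": 30, "turn": 0, "jaw": 1}]'

```text
time: 20.95
tool_pos: [0.7173, -0.0289, 0.071]
tool_rot: [-0.001, 0.047, 0.999, 0.0]
contact_force: [-0.4, -0.3, -2.6]
gripper_width: 0.189
grasp_force: 58.8
```

Request:
apply_moves --series '[{"dx": 0, "dy": 0, "dz": 0, "turn": 0, "jaw": 1}, {"dx": 0, "dy": 0, "dz": 2, "turn": 0, "jaw": 1}, {"dx": 0, "dy": 0, "dz": 4, "turn": 0, "jaw": 1}, {"dx": 0, "dy": 0, "dz": 4, "turn": 0, "jaw": 1}, {"dx": 0, "dy": 0, "dz": 4, "turn": 0, "jaw": 1}]'

```text
time: 21.37
tool_pos: [0.7184, -0.0291, 0.0694]
tool_rot: [0.0, 0.047, 0.999, -0.0]
contact_force: [0.4, 0.3, -1.4]
gripper_width: 0.189
grasp_force: 58.8
```

Request:
apply_moves --series '[{"dx": 0, "dy": 0, "dz": 2, "turn": 0, "jaw": 1}, {"dx": 0, "dy": 0, "dz": 4, "turn": 0, "jaw": 1}, {"dx": 0, "dy": 0, "dz": 4, "turn": 0, "jaw": 1}, {"dx": 0, "dy": 0, "dz": 4, "turn": 0, "jaw": 1}]'

```text
time: 21.7
tool_pos: [0.7186, -0.0291, 0.0666]
tool_rot: [0.0, 0.047, 0.999, -0.0]
contact_force: [-4.9, 0.7, 5.4]
gripper_width: 0.19
grasp_force: 59.4
```

Request:
apply_moves --series '[{"dx": 0, "dy": 0, "dz": 0, "turn": 0, "jaw": 0.5}, {"dx": 0, "dy": 0, "dz": 0, "turn": 0, "jaw": 0.5}, {"dx": 0, "dy": 0, "dz": 0, "turn": 0, "jaw": 0.5}]'

```text
time: 21.95
tool_pos: [0.7186, -0.0291, 0.0652]
tool_rot: [0.0, 0.047, 0.999, -0.0]
contact_force: [0.3, -0.3, 0.6]
gripper_width: 0.497
grasp_force: 0.0
```

Request:
apply_moves --series '[{"dx": 0, "dy": 0, "dz": -10, "turn": 0, "jaw": 0.5}, {"dx": 0, "dy": 0, "dz": -40, "turn": 0, "jaw": 0.5}, {"dx": 0, "dy": 0, "dz": -70, "turn": 0, "jaw": 0.5}, {"dx": 0, "dy": 0, "dz": -90, "turn": 0, "jaw": 0.5}, {"dx": 0, "dy": 0, "dz": -100, "turn": 0, "jaw": 0.5}]'

```text
time: 22.37
tool_pos: [0.7205, -0.0293, 0.1708]
tool_rot: [0.004, 0.047, 0.999, -0.0]
contact_force: [1.0, 0.4, 0.8]
gripper_width: 0.499
grasp_force: 0.0
```

```bash
python3 - <<'E'
from h import *
o,p=find(['jar_a'],z0=.006)
plan([(.454,.0615,.13,np.pi-.095)],step=38)
E
```

```text
wrist jar_a 0.6 [ 0.7182 -0.0288  0.    ] iou 0.96 [233.0, 156.0, 277.0, 212.0] [125, 81, 22]
now [ 0.72   -0.0293  0.1689] h 3.048 t 22.5
  d [136.7, 32.7, 19.5] turn 0.001 rows 3.7 -> [0.587 0.016 0.149]
  d [136.7, 32.6, 19.5] turn 0.001 rows 3.7 -> [0.454 0.062 0.13 ]
```

Request:
apply_moves --series '[{"dx": 40, "dy": 9, "dz": 0, "turn": 0, "jaw": 0.45}, {"dx": 80, "dy": 19, "dz": 0, "turn": 0, "jaw": 0.45}, {"dx": 120, "dy": 28, "dz": 0, "turn": 0, "jaw": 0.45}, {"dx": 158, "dy": 37, "dz": 0, "turn": 0, "jaw": 0.45}, {"dx": 180, "dy": 43, "dz": 10, "turn": 0, "jaw": 0.45}]'

```text
time: 22.88
tool_pos: [0.5398, 0.0317, 0.154]
tool_rot: [-0.001, 0.047, 0.999, 0.0]
contact_force: [0.6, 0.0, -0.9]
gripper_width: 0.553
grasp_force: 0.0
```

Request:
apply_moves --series '[{"dx": 35, "dy": 8, "dz": 10, "turn": 0, "jaw": 0.45}, {"dx": 70, "dy": 16, "dz": 20, "turn": 0, "jaw": 0.45}, {"dx": 93, "dy": 22, "dz": 28, "turn": 0, "jaw": 0.45}, {"dx": 93, "dy": 22, "dz": 28, "turn": 0, "jaw": 0.45}, {"dx": 93, "dy": 22, "dz": 28, "turn": 0, "jaw": 0.45}]'

```text
time: 23.3
tool_pos: [0.4503, 0.0616, 0.1247]
tool_rot: [-0.002, 0.046, 0.999, -0.0]
contact_force: [0.9, -0.4, -0.2]
gripper_width: 0.551
grasp_force: 0.0
```

Request:
apply_moves --series '[{"dx": 0, "dy": 0, "dz": 0, "turn": 0, "jaw": 0.45}, {"dx": 0, "dy": 0, "dz": 0, "turn": 0, "jaw": 0.45}, {"dx": 0, "dy": 0, "dz": 0, "turn": 0, "jaw": 0.45}]'

```text
time: 23.55
tool_pos: [0.4538, 0.0609, 0.1279]
tool_rot: [0.0, 0.047, 0.999, -0.0]
contact_force: [-0.1, -0.4, -0.5]
gripper_width: 0.552
grasp_force: 0.0
```

```bash
python3 - <<'E'
from h import *
o,p=find(['finial'])
q=o[0][1];plan([(q[0],q[1],.06,None)])
E
```

```text
wrist finial 0.93 [0.4537 0.0624 0.    ] iou 0.94 [228.0, 167.0, 280.0, 233.0] [82, 55, 28]
now [0.4535 0.061  0.1277] h 3.047 t 23.6
  d [-0.0, 1.5, 67.7] turn -0.0 rows 1.9 -> [0.454 0.062 0.06 ]
```

Request:
apply_moves --series '[{"dx": 0, "dy": 1.5, "dz": 30, "turn": 0, "jaw": 0.45}, {"dx": 0, "dy": 1.5, "dz": 60, "turn": 0, "jaw": 0.45}, {"dx": 0, "dy": 1.5, "dz": 68, "turn": 0, "jaw": 0.45}, {"dx": 0, "dy": 1.5, "dz": 68, "turn": 0, "jaw": 0.45}, {"dx": 0, "dy": 1.5, "dz": 68, "turn": 0, "jaw": 0.45}]'

```text
time: 24.07
tool_pos: [0.453, 0.0626, 0.0596]
tool_rot: [-0.0, 0.047, 0.999, -0.0]
contact_force: [0.5, 0.1, 0.5]
gripper_width: 0.549
grasp_force: 0.0
```

Request:
apply_moves --series '[{"dx": 0, "dy": 0, "dz": 0, "turn": 0, "jaw": 1}, {"dx": 0, "dy": 0, "dz": 0, "turn": 0, "jaw": 1}, {"dx": 0, "dy": 0, "dz": 0, "turn": 0, "jaw": 1}, {"dx": 0, "dy": 0, "dz": 0, "turn": 0, "jaw": 1}, {"dx": 0, "dy": 0, "dz": 0, "turn": 0, "jaw": 1}]'

```text
time: 24.48
tool_pos: [0.4543, 0.0627, 0.0612]
tool_rot: [0.002, 0.047, 0.999, 0.0]
contact_force: [-0.5, -0.2, 6.3]
gripper_width: 0.189
grasp_force: 58.6
```

Request:
apply_moves --series '[{"dx": 0, "dy": 0, "dz": -20, "turn": 0, "jaw": 1}, {"dx": 0, "dy": 0, "dz": -45, "turn": 0, "jaw": 1}, {"dx": 0, "dy": 0, "dz": -75, "turn": 0, "jaw": 1}, {"dx": 0, "dy": 0, "dz": -100, "turn": 0, "jaw": 1}, {"dx": 0, "dy": 0, "dz": -100, "turn": 0, "jaw": 1}]'

```text
time: 24.9
tool_pos: [0.456, 0.0627, 0.1655]
tool_rot: [0.005, 0.047, 0.999, 0.0]
contact_force: [1.0, 0.1, -0.7]
gripper_width: 0.192
grasp_force: 58.9
```

```bash
python3 - <<'E'
from h import *
x,y=slot(25,-25)
plan([(x,y,.16,np.pi-.095)],step=30)
E
```

```text
now [0.456  0.0627 0.1655] h 3.048 t 24.9
  d [-109.3, -33.4, 2.8] turn 0.001 rows 3.8 -> [0.562 0.019 0.163]
  d [-109.4, -33.4, 2.8] turn 0.001 rows 3.8 -> [ 0.668 -0.024  0.16 ]
```

Request:
apply_moves --series '[{"dx": -25, "dy": -8, "dz": 0, "turn": 0, "jaw": 1}, {"dx": -50, "dy": -15, "dz": 0, "turn": 0, "jaw": 1}, {"dx": -80, "dy": -24, "dz": 0, "turn": 0, "jaw": 1}, {"dx": -110, "dy": -33.5, "dz": 0, "turn": 0, "jaw": 1}, {"dx": -140, "dy": -43, "dz": 0, "turn": 0, "jaw": 1}]'

```text
time: 25.32
tool_pos: [0.5886, 0.0064, 0.1579]
tool_rot: [-0.001, 0.047, 0.999, 0.0]
contact_force: [-1.0, 0.1, -1.5]
gripper_width: 0.191
grasp_force: 58.9
```

Request:
apply_moves --series '[{"dx": -30, "dy": -9, "dz": 0, "turn": 0, "jaw": 1}, {"dx": -60, "dy": -18, "dz": 0, "turn": 0, "jaw": 1}, {"dx": -80, "dy": -24, "dz": 10, "turn": 0, "jaw": 1}, {"dx": -80, "dy": -24, "dz": 30, "turn": 0, "jaw": 1}, {"dx": -80, "dy": -24, "dz": 40, "turn": 0, "jaw": 1}]'

```text
time: 25.73
tool_pos: [0.6649, -0.025, 0.1159]
tool_rot: [-0.002, 0.047, 0.999, 0.0]
contact_force: [-1.5, 0.6, -1.8]
gripper_width: 0.191
grasp_force: 58.9
```

Request:
apply_moves --series '[{"dx": 0, "dy": 0, "dz": 0, "turn": 0, "jaw": 1}, {"dx": 0, "dy": 0, "dz": 0, "turn": 0, "jaw": 1}, {"dx": 0, "dy": 0, "dz": 0, "turn": 0, "jaw": 1}, {"dx": 0, "dy": 0, "dz": 0, "turn": 0, "jaw": 1}]'

```text
time: 26.07
tool_pos: [0.6658, -0.0243, 0.1207]
tool_rot: [0.001, 0.047, 0.999, -0.0]
contact_force: [-0.3, 0.4, -1.0]
gripper_width: 0.188
grasp_force: 58.9
```

```bash
python3 - <<'E'
from h import *
x,y=slot(25,-25)
plan([(x,y,.0672,np.pi-.095)],step=38)
E
```

```text
now [ 0.6658 -0.0243  0.1207] h 3.048 t 26.1
  d [-1.8, 0.2, 53.5] turn 0.002 rows 1.4 -> [ 0.668 -0.024  0.067]
```

Request:
apply_moves --series '[{"dx": -1.5, "dy": 0, "dz": 10, "turn": 0, "jaw": 1}, {"dx": -1.5, "dy": 0, "dz": 20, "turn": 0, "jaw": 1}, {"dx": -1.5, "dy": 0, "dz": 20, "turn": 0, "jaw": 1}, {"dx": -1.5, "dy": 0, "dz": 20, "turn": 0, "jaw": 1}]'

```text
time: 26.4
tool_pos: [0.6659, -0.0245, 0.0976]
tool_rot: [-0.001, 0.047, 0.999, 0.0]
contact_force: [0.5, 0.2, -1.6]
gripper_width: 0.192
grasp_force: 58.9
```

Request:
apply_moves --series '[{"dx": 0, "dy": 0, "dz": 7, "turn": 0, "jaw": 1}, {"dx": 0, "dy": 0, "dz": 14, "turn": 0, "jaw": 1}, {"dx": 0, "dy": 0, "dz": 21, "turn": 0, "jaw": 1}, {"dx": 0, "dy": 0, "dz": 28, "turn": 0, "jaw": 1}, {"dx": 0, "dy": 0, "dz": 30, "turn": 0, "jaw": 1}]'

```text
time: 26.82
tool_pos: [0.6659, -0.0246, 0.0673]
tool_rot: [-0.001, 0.047, 0.999, 0.0]
contact_force: [-2.4, -0.3, 8.0]
gripper_width: 0.19
grasp_force: 59.9
```

Request:
apply_moves --series '[{"dx": 0, "dy": 0, "dz": 0, "turn": 0, "jaw": 1}, {"dx": 0, "dy": 0, "dz": 2, "turn": 0, "jaw": 1}, {"dx": 0, "dy": 0, "dz": 4, "turn": 0, "jaw": 1}, {"dx": 0, "dy": 0, "dz": 4, "turn": 0, "jaw": 1}, {"dx": 0, "dy": 0, "dz": 4, "turn": 0, "jaw": 1}]'

```text
time: 27.23
tool_pos: [0.6677, -0.0249, 0.0673]
tool_rot: [0.001, 0.047, 0.999, -0.0]
contact_force: [-3.8, 0.4, 4.8]
gripper_width: 0.189
grasp_force: 59.6
```

Request:
apply_moves --series '[{"dx": 0, "dy": 0, "dz": -1, "turn": 0, "jaw": 0.5}, {"dx": 0, "dy": 0, "dz": -1, "turn": 0, "jaw": 0.5}, {"dx": 0, "dy": 0, "dz": -1, "turn": 0, "jaw": 0.5}]'

```text
time: 27.48
tool_pos: [0.6673, -0.0247, 0.0666]
tool_rot: [0.0, 0.047, 0.999, -0.0]
contact_force: [0.3, -0.3, -0.4]
gripper_width: 0.497
grasp_force: 0.0
```

Request:
apply_moves --series '[{"dx": 0, "dy": 0, "dz": -10, "turn": 0, "jaw": 0.5}, {"dx": 0, "dy": 0, "dz": -40, "turn": 0, "jaw": 0.5}, {"dx": 0, "dy": 0, "dz": -70, "turn": 0, "jaw": 0.5}, {"dx": 0, "dy": 0, "dz": -90, "turn": 0, "jaw": 0.5}, {"dx": 0, "dy": 0, "dz": -100, "turn": 0, "jaw": 0.5}]'

```text
time: 27.9
tool_pos: [0.669, -0.025, 0.1714]
tool_rot: [0.003, 0.047, 0.999, -0.0]
contact_force: [0.4, -0.6, 0.6]
gripper_width: 0.498
grasp_force: 0.0
```

```bash
python3 - <<'E'
from h import *
find(['finial'],z0=.006)
o,p=find(['jar_a'],cams=('top','scene'))
plan([(.4465,.1405,.13,np.pi-.095)],step=38)
E
```

```text
wrist finial 0.94 [ 0.6668 -0.0247  0.    ] iou 0.95 [234.0, 158.0, 274.0, 208.0] [83, 50, 26]
top jar_a 0.51 [0.4483 0.141  0.    ] iou 0.92 [198.0, 191.0, 212.0, 204.0] [153, 98, 20]
scene jar_a 0.81 [ 0.7146 -0.0397  0.    ] iou 0.83 [177.0, 194.0, 194.0, 218.0] [173, 112, 54]
scene jar_a 0.64 [0.4455 0.1381 0.    ] iou 0.85 [292.0, 198.0, 308.0, 223.0] [162, 114, 55]
now [ 0.6657 -0.0246  0.1637] h 3.048 t 28.2
  d [116.8, 71.9, 16.9] turn 0.001 rows 3.6 -> [0.556 0.058 0.147]
  d [116.9, 71.8, 16.9] turn 0.001 rows 3.6 -> [0.446 0.14  0.13 ]
```

Request:
apply_moves --series '[{"dx": 32, "dy": 19.5, "dz": 0, "turn": 0, "jaw": 0.45}, {"dx": 64, "dy": 39, "dz": 0, "turn": 0, "jaw": 0.45}, {"dx": 96, "dy": 58.5, "dz": 0, "turn": 0, "jaw": 0.45}, {"dx": 128, "dy": 78, "dz": 0, "turn": 0, "jaw": 0.45}, {"dx": 160, "dy": 98, "dz": 10, "turn": 0, "jaw": 0.45}]'

```text
time: 28.62
tool_pos: [0.5157, 0.0886, 0.1561]
tool_rot: [0.0, 0.047, 0.999, 0.0]
contact_force: [1.2, 1.2, 0.4]
gripper_width: 0.548
grasp_force: 0.0
```

Request:
apply_moves --series '[{"dx": 28, "dy": 17, "dz": 10, "turn": 0, "jaw": 0.45}, {"dx": 55, "dy": 34, "dz": 20, "turn": 0, "jaw": 0.45}, {"dx": 73, "dy": 45.5, "dz": 25, "turn": 0, "jaw": 0.45}, {"dx": 73, "dy": 45.5, "dz": 25, "turn": 0, "jaw": 0.45}, {"dx": 73, "dy": 45.5, "dz": 25, "turn": 0, "jaw": 0.45}]'

```text
time: 29.03
tool_pos: [0.4468, 0.1403, 0.1294]
tool_rot: [-0.001, 0.046, 0.999, -0.0]
contact_force: [0.1, -0.9, 0.2]
gripper_width: 0.549
grasp_force: 0.0
```

Request:
apply_moves --series '[{"dx": 0, "dy": 0, "dz": 0, "turn": 0, "jaw": 0.45}, {"dx": 0, "dy": 0, "dz": 0, "turn": 0, "jaw": 0.45}, {"dx": 0, "dy": 0, "dz": 0, "turn": 0, "jaw": 0.45}]'

```text
time: 29.28
tool_pos: [0.4494, 0.1394, 0.1317]
tool_rot: [0.0, 0.048, 0.999, 0.0]
contact_force: [-0.8, -0.5, 0.3]
gripper_width: 0.547
grasp_force: 0.0
```

```bash
python3 - <<'E'
from h import *
o,p=find(['jar_a'])
q=o[0][1];plan([(q[0],q[1],.06,None)])
E
```

```text
wrist jar_a 0.64 [0.4469 0.1409 0.    ] iou 0.96 [226.0, 166.0, 284.0, 228.0] [120, 82, 24]
now [0.4492 0.1395 0.1316] h 3.047 t 29.4
  d [2.4, 1.2, 71.6] turn -0.0 rows 2.0 -> [0.447 0.141 0.06 ]
```

Request:
apply_moves --series '[{"dx": 2.5, "dy": 1, "dz": 30, "turn": 0, "jaw": 0.45}, {"dx": 2.5, "dy": 1, "dz": 60, "turn": 0, "jaw": 0.45}, {"dx": 2.5, "dy": 1, "dz": 71, "turn": 0, "jaw": 0.45}, {"dx": 2.5, "dy": 1, "dz": 71, "turn": 0, "jaw": 0.45}, {"dx": 2.5, "dy": 1, "dz": 71, "turn": 0, "jaw": 0.45}]'

```text
time: 29.8
tool_pos: [0.4461, 0.141, 0.0603]
tool_rot: [-0.001, 0.047, 0.999, -0.0]
contact_force: [-0.0, -0.4, 0.6]
gripper_width: 0.552
grasp_force: 0.0
```

Request:
apply_moves --series '[{"dx": 0, "dy": 0, "dz": 0, "turn": 0, "jaw": 1}, {"dx": 0, "dy": 0, "dz": 0, "turn": 0, "jaw": 1}, {"dx": 0, "dy": 0, "dz": 0, "turn": 0, "jaw": 1}, {"dx": 0, "dy": 0, "dz": 0, "turn": 0, "jaw": 1}, {"dx": 0, "dy": 0, "dz": 0, "turn": 0, "jaw": 1}]'

```text
time: 30.22
tool_pos: [0.4476, 0.1414, 0.0622]
tool_rot: [0.002, 0.047, 0.999, 0.0]
contact_force: [-0.2, -0.6, 6.7]
gripper_width: 0.193
grasp_force: 58.6
```

Request:
apply_moves --series '[{"dx": 0, "dy": 0, "dz": -20, "turn": 0, "jaw": 1}, {"dx": 0, "dy": 0, "dz": -45, "turn": 0, "jaw": 1}, {"dx": 0, "dy": 0, "dz": -75, "turn": 0, "jaw": 1}, {"dx": 0, "dy": 0, "dz": -100, "turn": 0, "jaw": 1}, {"dx": 0, "dy": 0, "dz": -100, "turn": 0, "jaw": 1}]'

```text
time: 30.63
tool_pos: [0.4492, 0.1418, 0.1663]
tool_rot: [0.005, 0.047, 0.999, 0.001]
contact_force: [1.2, -0.6, -0.0]
gripper_width: 0.194
grasp_force: 59.0
```

Request:
apply_moves --series '[{"dx": -20, "dy": -16, "dz": 0, "turn": 0, "jaw": 1}, {"dx": -43, "dy": -34, "dz": 0, "turn": 0, "jaw": 1}, {"dx": -68, "dy": -53, "dz": 0, "turn": 0, "jaw": 1}, {"dx": -93, "dy": -72, "dz": 0, "turn": 0, "jaw": 1}, {"dx": -118, "dy": -92, "dz": 0, "turn": 0, "jaw": 1}]'

```text
time: 31.05
tool_pos: [0.5548, 0.0377, 0.1584]
tool_rot: [-0.001, 0.047, 0.999, 0.0]
contact_force: [0.1, 0.2, -1.1]
gripper_width: 0.189
grasp_force: 59.0
```

Request:
apply_moves --series '[{"dx": -25, "dy": -19, "dz": 0, "turn": 0, "jaw": 1}, {"dx": -50, "dy": -38, "dz": 0, "turn": 0, "jaw": 1}, {"dx": -67, "dy": -52, "dz": 0, "turn": 0, "jaw": 1}, {"dx": -67, "dy": -52, "dz": 0, "turn": 0, "jaw": 1}, {"dx": -67, "dy": -52, "dz": 10, "turn": 0, "jaw": 1}]'

```text
time: 31.47
tool_pos: [0.6178, -0.0203, 0.1505]
tool_rot: [0.001, 0.048, 0.999, 0.0]
contact_force: [0.3, -0.3, -2.0]
gripper_width: 0.186
grasp_force: 59.0
```

Request:
apply_moves --series '[{"dx": 0, "dy": 0, "dz": 20, "turn": 0, "jaw": 1}, {"dx": 0, "dy": 0, "dz": 30, "turn": 0, "jaw": 1}, {"dx": 0, "dy": 0, "dz": 30, "turn": 0, "jaw": 1}, {"dx": 0, "dy": 0, "dz": 30, "turn": 0, "jaw": 1}, {"dx": 0, "dy": 0, "dz": 30, "turn": 0, "jaw": 1}]'

```text
time: 31.88
tool_pos: [0.6166, -0.019, 0.1206]
tool_rot: [0.0, 0.047, 0.999, 0.0]
contact_force: [-0.4, 0.2, -1.0]
gripper_width: 0.19
grasp_force: 59.0
```

```bash
python3 - <<'E'
from h import *
x,y=slot(-25,-25)
plan([(x,y,.0665,np.pi-.095)],step=38)
E
```

```text
now [ 0.6166 -0.019   0.1206] h 3.049 t 31.9
  d [-1.2, -0.4, 54.1] turn 0.002 rows 1.4 -> [ 0.618 -0.02   0.066]
```

Request:
apply_moves --series '[{"dx": -1, "dy": -0.5, "dz": 10, "turn": 0, "jaw": 1}, {"dx": -1, "dy": -0.5, "dz": 20, "turn": 0, "jaw": 1}, {"dx": -1, "dy": -0.5, "dz": 20, "turn": 0, "jaw": 1}, {"dx": -1, "dy": -0.5, "dz": 20, "turn": 0, "jaw": 1}]'

```text
time: 32.22
tool_pos: [0.6168, -0.0199, 0.099]
tool_rot: [-0.001, 0.047, 0.999, 0.0]
contact_force: [-0.2, -0.3, -2.7]
gripper_width: 0.189
grasp_force: 59.0
```

Request:
apply_moves --series '[{"dx": 0, "dy": 0, "dz": 7, "turn": 0, "jaw": 1}, {"dx": 0, "dy": 0, "dz": 14, "turn": 0, "jaw": 1}, {"dx": 0, "dy": 0, "dz": 21, "turn": 0, "jaw": 1}, {"dx": 0, "dy": 0, "dz": 28, "turn": 0, "jaw": 1}, {"dx": 0, "dy": 0, "dz": 29, "turn": 0, "jaw": 1}]'

```text
time: 32.63
tool_pos: [0.6164, -0.0199, 0.069]
tool_rot: [-0.002, 0.047, 0.999, 0.0]
contact_force: [-0.7, -0.4, -1.7]
gripper_width: 0.191
grasp_force: 59.0
```

Request:
apply_moves --series '[{"dx": 0, "dy": 0, "dz": 0, "turn": 0, "jaw": 1}, {"dx": 0, "dy": 0, "dz": 2, "turn": 0, "jaw": 1}, {"dx": 0, "dy": 0, "dz": 3, "turn": 0, "jaw": 1}, {"dx": 0, "dy": 0, "dz": 3, "turn": 0, "jaw": 1}, {"dx": 0, "dy": 0, "dz": 3, "turn": 0, "jaw": 1}]'

```text
time: 33.05
tool_pos: [0.6179, -0.0201, 0.0686]
tool_rot: [0.0, 0.047, 0.999, -0.0]
contact_force: [-0.6, -1.2, -2.2]
gripper_width: 0.188
grasp_force: 59.1
```

Request:
apply_moves --series '[{"dx": 0, "dy": 0, "dz": 1.5, "turn": 0, "jaw": 1}, {"dx": 0, "dy": 0, "dz": 1.5, "turn": 0, "jaw": 1}, {"dx": 0, "dy": 0, "dz": 1.5, "turn": 0, "jaw": 0.5}, {"dx": 0, "dy": 0, "dz": 1, "turn": 0, "jaw": 0.5}, {"dx": 0, "dy": 0, "dz": 1, "turn": 0, "jaw": 0.5}]'

```text
time: 33.47
tool_pos: [0.618, -0.0201, 0.0676]
tool_rot: [0.0, 0.047, 0.999, -0.0]
contact_force: [0.3, -0.1, -0.2]
gripper_width: 0.502
grasp_force: 0.0
```

Request:
apply_moves --series '[{"dx": 0, "dy": 0, "dz": -10, "turn": 0, "jaw": 0.5}, {"dx": 0, "dy": 0, "dz": -40, "turn": 0, "jaw": 0.5}, {"dx": 0, "dy": 0, "dz": -70, "turn": 0, "jaw": 0.5}, {"dx": 0, "dy": 0, "dz": -90, "turn": 0, "jaw": 0.5}, {"dx": 0, "dy": 0, "dz": -100, "turn": 0, "jaw": 0.5}]'

```text
time: 33.88
tool_pos: [0.6197, -0.0203, 0.1722]
tool_rot: [0.003, 0.047, 0.999, -0.0]
contact_force: [0.2, 0.2, 1.1]
gripper_width: 0.497
grasp_force: 0.0
```

```bash
python3 - <<'E'
from h import *
find(['jar_a'],z0=.006)
o,p=find(['brass_weight'],cams=('top',))
plan([(.4395,.259,.13,np.pi-.095)],step=30)
E
```

```text
wrist jar_a 0.67 [ 0.7192 -0.0291  0.    ] iou 0.88 [239.0, 241.0, 275.0, 304.0] [112, 78, 22]
wrist jar_a 0.65 [ 0.6172 -0.0202  0.    ] iou 0.96 [227.0, 158.0, 279.0, 209.0] [123, 81, 20]
top brass_weight 0.74 [0.3604 0.2098 0.    ] iou 0.95 [174.0, 218.0, 188.0, 240.0] [0, 169, 151]
top brass_weight 0.7 [0.4504 0.3497 0.    ] iou 0.95 [122.0, 187.0, 141.0, 204.0] [35, 141, 58]
top brass_weight 0.66 [ 0.5906 -0.0221  0.    ] iou 0.39 [254.0, 144.0, 272.0, 156.0] [143, 99, 56]
top brass_weight 0.52 [0.441  0.2598 0.    ] iou 0.80 [152.0, 190.0, 170.0, 206.0] [186, 150, 35]
now [ 0.6171 -0.02    0.1663] h 3.048 t 34.1
  d [67.7, 87.0, 12.1] turn 0.0 rows 3.7 -> [0.558 0.073 0.154]
  d [67.7, 87.0, 12.1] turn 0.0 rows 3.7 -> [0.499 0.166 0.142]
  d [67.7, 87.0, 12.1] turn 0.0 rows 3.7 -> [0.44  0.259 0.13 ]
```

Request:
apply_moves --series '[{"dx": 23, "dy": 29, "dz": 0, "turn": 0, "jaw": 0.45}, {"dx": 46, "dy": 58, "dz": 0, "turn": 0, "jaw": 0.45}, {"dx": 68, "dy": 87, "dz": 0, "turn": 0, "jaw": 0.45}, {"dx": 91, "dy": 117, "dz": 0, "turn": 0, "jaw": 0.45}, {"dx": 113, "dy": 145, "dz": 5, "turn": 0, "jaw": 0.45}]'

```text
time: 34.5
tool_pos: [0.5168, 0.1361, 0.1605]
tool_rot: [-0.001, 0.047, 0.999, -0.0]
contact_force: [-0.5, 0.1, -0.1]
gripper_width: 0.549
grasp_force: 0.0
```

Request:
apply_moves --series '[{"dx": 23, "dy": 29, "dz": 10, "turn": 0, "jaw": 0.45}, {"dx": 46, "dy": 58, "dz": 20, "turn": 0, "jaw": 0.45}, {"dx": 68, "dy": 87, "dz": 30, "turn": 0, "jaw": 0.45}, {"dx": 90, "dy": 116, "dz": 33, "turn": 0, "jaw": 0.45}, {"dx": 90, "dy": 116, "dz": 33, "turn": 0, "jaw": 0.45}]'

```text
time: 34.92
tool_pos: [0.4345, 0.2617, 0.1251]
tool_rot: [-0.004, 0.044, 0.999, -0.001]
contact_force: [-0.3, -0.9, -0.3]
gripper_width: 0.548
grasp_force: 0.0
```

Request:
apply_moves --series '[{"dx": 0, "dy": 0, "dz": 0, "turn": 0, "jaw": 0.45}, {"dx": 0, "dy": 0, "dz": 0, "turn": 0, "jaw": 0.45}, {"dx": 0, "dy": 0, "dz": 0, "turn": 0, "jaw": 0.45}, {"dx": 0, "dy": 0, "dz": 0, "turn": 0, "jaw": 0.45}]'

```text
time: 35.25
tool_pos: [0.4408, 0.2578, 0.1291]
tool_rot: [-0.0, 0.048, 0.999, -0.0]
contact_force: [0.5, 0.7, 0.1]
gripper_width: 0.548
grasp_force: 0.0
```

```bash
python3 - <<'E'
from h import *
o,p=find(['brass_weight'],near=(.44,.259));save(p,'w6.png')
q=o[0][1];plan([(q[0],q[1],.06,None),(q[0],q[1],.16,None),(*slot(-75,-25),.16,None)],step=30)
E
```

```text
wrist brass_weight 0.81 [0.4379 0.2591 0.    ] iou 0.96 [225.0, 168.0, 282.0, 232.0] [150, 116, 40]
now [0.4408 0.2579 0.1294] h 3.046 t 35.4
  d [3.0, 0.9, 69.4] turn -0.0 rows 2.3 -> [0.438 0.259 0.06 ]
  d [0.0, 0.0, -100.0] turn -0.0 rows 3.3 -> [0.438 0.259 0.16 ]
  d [-51.9, -86.7, 0.0] turn -0.0 rows 3.4 -> [0.481 0.168 0.16 ]
  d [-51.9, -86.7, 0.0] turn -0.0 rows 3.4 -> [0.525 0.077 0.16 ]
  d [-51.9, -86.7, 0.0] turn -0.0 rows 3.4 -> [ 0.568 -0.015  0.16 ]
```

View pics/w6.png

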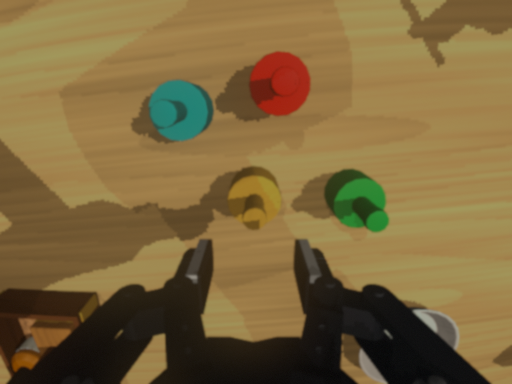

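Request:
apply_moves --series '[{"dx": 3, "dy": 1, "dz": 30, "turn": 0, "jaw": 0.45}, {"dx": 3, "dy": 1, "dz": 60, "turn": 0, "jaw": 0.45}, {"dx": 3, "dy": 1, "dz": 69, "turn": 0, "jaw": 0.45}, {"dx": 3, "dy": 1, "dz": 69, "turn": 0, "jaw": 0.45}, {"dx": 3, "dy": 1, "dz": 69, "turn": 0, "jaw": 0.45}]'

```text
time: 35.77
tool_pos: [0.4374, 0.2598, 0.0605]
tool_rot: [-0.0, 0.047, 0.999, -0.0]
contact_force: [0.8, 0.2, 1.1]
gripper_width: 0.549
grasp_force: 0.0
```

Request:
apply_moves --series '[{"dx": 0, "dy": 0, "dz": 0, "turn": 0, "jaw": 1}, {"dx": 0, "dy": 0, "dz": 0, "turn": 0, "jaw": 1}, {"dx": 0, "dy": 0, "dz": 0, "turn": 0, "jaw": 1}, {"dx": 0, "dy": 0, "dz": 0, "turn": 0, "jaw": 1}, {"dx": 0, "dy": 0, "dz": 0, "turn": 0, "jaw": 1}]'

```text
time: 36.18
tool_pos: [0.4386, 0.26, 0.0623]
tool_rot: [0.002, 0.047, 0.999, -0.0]
contact_force: [0.6, -4.6, 6.7]
gripper_width: 0.185
grasp_force: 58.3
```

Request:
apply_moves --series '[{"dx": 0, "dy": 0, "dz": -20, "turn": 0, "jaw": 1}, {"dx": 0, "dy": 0, "dz": -45, "turn": 0, "jaw": 1}, {"dx": 0, "dy": 0, "dz": -75, "turn": 0, "jaw": 1}, {"dx": 0, "dy": 0, "dz": -100, "turn": 0, "jaw": 1}, {"dx": 0, "dy": 0, "dz": -100, "turn": 0, "jaw": 1}]'

```text
time: 36.6
tool_pos: [0.4402, 0.2616, 0.1666]
tool_rot: [0.005, 0.047, 0.999, 0.003]
contact_force: [1.1, 0.7, -1.5]
gripper_width: 0.184
grasp_force: 58.5
```

Request:
apply_moves --series '[{"dx": -14, "dy": -23, "dz": 0, "turn": 0, "jaw": 1}, {"dx": -30, "dy": -50, "dz": 0, "turn": 0, "jaw": 1}, {"dx": -47, "dy": -78, "dz": 0, "turn": 0, "jaw": 1}, {"dx": -64, "dy": -106, "dz": 0, "turn": 0, "jaw": 1}, {"dx": -80, "dy": -134, "dz": 0, "turn": 0, "jaw": 1}]'

```text
time: 37.02
tool_pos: [0.5037, 0.1179, 0.1585]
tool_rot: [-0.001, 0.047, 0.999, 0.0]
contact_force: [0.9, 0.5, -3.6]
gripper_width: 0.181
grasp_force: 59.2
```

Request:
apply_moves --series '[{"dx": -17, "dy": -28, "dz": 0, "turn": 0, "jaw": 1}, {"dx": -34, "dy": -56, "dz": 0, "turn": 0, "jaw": 1}, {"dx": -51, "dy": -84, "dz": 0, "turn": 0, "jaw": 1}, {"dx": -66, "dy": -108, "dz": 0, "turn": 0, "jaw": 1}, {"dx": -76, "dy": -126, "dz": 0, "turn": 0, "jaw": 1}]'

```text
time: 37.43
tool_pos: [0.5681, -0.0155, 0.1584]
tool_rot: [-0.001, 0.048, 0.999, 0.0]
contact_force: [-0.9, 0.9, -2.7]
gripper_width: 0.182
grasp_force: 59.2
```

Request:
apply_moves --series '[{"dx": 0, "dy": 0, "dz": 15, "turn": 0, "jaw": 1}, {"dx": 0, "dy": 0, "dz": 30, "turn": 0, "jaw": 1}, {"dx": 0, "dy": 0, "dz": 35, "turn": 0, "jaw": 1}, {"dx": 0, "dy": 0, "dz": 35, "turn": 0, "jaw": 1}, {"dx": 0, "dy": 0, "dz": 35, "turn": 0, "jaw": 1}]'

```text
time: 37.85
tool_pos: [0.5673, -0.013, 0.1242]
tool_rot: [-0.001, 0.047, 0.999, 0.0]
contact_force: [1.1, 0.7, -2.7]
gripper_width: 0.18
grasp_force: 59.2
```

```bash
python3 - <<'E'
from h import *
x,y=slot(-74.5,-25)
plan([(x,y,.0665,np.pi-.095)],step=38)
E
```

```text
now [ 0.5673 -0.013   0.1242] h 3.048 t 37.9
  d [-1.3, -1.7, 57.7] turn 0.002 rows 1.5 -> [ 0.568 -0.015  0.066]
```

Request:
apply_moves --series '[{"dx": -2, "dy": -1.5, "dz": 10, "turn": 0, "jaw": 1}, {"dx": -2, "dy": -1.5, "dz": 20, "turn": 0, "jaw": 1}, {"dx": -2, "dy": -1.5, "dz": 23, "turn": 0, "jaw": 1}, {"dx": -2, "dy": -1.5, "dz": 23, "turn": 0, "jaw": 1}]'

```text
time: 38.18
tool_pos: [0.5688, -0.0148, 0.1006]
tool_rot: [-0.002, 0.047, 0.999, 0.0]
contact_force: [-0.9, 0.0, -2.9]
gripper_width: 0.185
grasp_force: 59.2
```

Request:
apply_moves --series '[{"dx": 0, "dy": 0, "dz": 7, "turn": 0, "jaw": 1}, {"dx": 0, "dy": 0, "dz": 14, "turn": 0, "jaw": 1}, {"dx": 0, "dy": 0, "dz": 21, "turn": 0, "jaw": 1}, {"dx": 0, "dy": 0, "dz": 28, "turn": 0, "jaw": 1}, {"dx": 0, "dy": 0, "dz": 29, "turn": 0, "jaw": 1}]'

```text
time: 38.6
tool_pos: [0.5687, -0.0149, 0.0712]
tool_rot: [-0.002, 0.047, 0.999, 0.0]
contact_force: [-0.7, 0.1, -4.1]
gripper_width: 0.176
grasp_force: 59.2
```

Request:
apply_moves --series '[{"dx": 0, "dy": 0, "dz": 0, "turn": 0, "jaw": 1}, {"dx": 0, "dy": 0, "dz": 2, "turn": 0, "jaw": 1}, {"dx": 0, "dy": 0, "dz": 3, "turn": 0, "jaw": 1}, {"dx": 0, "dy": 0, "dz": 3, "turn": 0, "jaw": 1}, {"dx": 0, "dy": 0, "dz": 3, "turn": 0, "jaw": 1}]'

```text
time: 39.02
tool_pos: [0.5701, -0.0151, 0.0705]
tool_rot: [0.0, 0.047, 0.999, 0.0]
contact_force: [0.4, 0.7, -3.0]
gripper_width: 0.178
grasp_force: 59.2
```

Request:
apply_moves --series '[{"dx": 0.5, "dy": 0, "dz": 2, "turn": 0, "jaw": 1}, {"dx": 0.5, "dy": 0, "dz": 3, "turn": 0, "jaw": 1}, {"dx": 0.5, "dy": 0, "dz": 3, "turn": 0, "jaw": 1}, {"dx": 0.5, "dy": 0, "dz": 3, "turn": 0, "jaw": 1}]'

```text
time: 39.35
tool_pos: [0.5701, -0.0152, 0.0684]
tool_rot: [0.001, 0.047, 0.999, -0.0]
contact_force: [-1.9, -1.0, 4.1]
gripper_width: 0.18
grasp_force: 59.7
```

Request:
apply_moves --series '[{"dx": 0, "dy": 0, "dz": 0.5, "turn": 0, "jaw": 0.5}, {"dx": 0, "dy": 0, "dz": 0, "turn": 0, "jaw": 0.5}, {"dx": 0, "dy": 0, "dz": 0, "turn": 0, "jaw": 0.5}]'

```text
time: 39.6
tool_pos: [0.5694, -0.0149, 0.0671]
tool_rot: [0.0, 0.047, 0.999, 0.0]
contact_force: [0.2, 0.3, 0.1]
gripper_width: 0.497
grasp_force: 0.0
```

Request:
apply_moves --series '[{"dx": 0, "dy": 0, "dz": -10, "turn": 0, "jaw": 0.5}, {"dx": 0, "dy": 0, "dz": -40, "turn": 0, "jaw": 0.5}, {"dx": 0, "dy": 0, "dz": -70, "turn": 0, "jaw": 0.5}, {"dx": 0, "dy": 0, "dz": -100, "turn": 0, "jaw": 0.5}, {"dx": 0, "dy": 0, "dz": -130, "turn": 0, "jaw": 0.5}]'

```text
time: 40.02
tool_pos: [0.5693, -0.0149, 0.1993]
tool_rot: [0.0, 0.047, 0.999, 0.0]
contact_force: [0.3, -0.3, 0.4]
gripper_width: 0.497
grasp_force: 0.0
```

```bash
python3 - <<'E'
from h import *
o,p=find(['brass_weight','jar_a','finial'],z0=.006);save(p,'w7.png')
find(['square_case_a'],cams=('top','scene'),cmin=.3)
plan([(.471,-.284,.13,.57+np.pi/2)],step=30)
E
```

```text
wrist brass_weight 0.85 [ 0.5679 -0.0154  0.    ] iou 0.91 [230.0, 156.0, 274.0, 203.0] [159, 132, 45]
wrist jar_a 0.97 [ 0.6176 -0.0199  0.    ] iou 0.89 [230.0, 198.0, 274.0, 247.0] [112, 73, 18]
wrist jar_a 0.85 [ 0.7187 -0.029   0.    ] iou 0.87 [238.0, 266.0, 270.0, 326.0] [95, 70, 18]
wrist finial 0.58 [ 0.6668 -0.0096  0.    ] iou 0.77 [247.0, 231.0, 284.0, 286.0] [67, 40, 20]
wrist finial 0.44 [0.6017 0.0037 0.    ] iou 0.04 [222.0, 148.0, 330.0, 315.0] [98, 64, 32]
top square_case_a 0.59 [ 0.4724 -0.2833  0.5701] iou 0.95 [345.0, 180.0, 369.0, 207.0] [100, 66, 26]
scene square_case_a 0.48 [ 0.4768 -0.2843  2.9725] iou 0.81 [217.0, 136.0, 232.0, 156.0] [96, 68, 42]
now [ 0.5684 -0.0148  0.1953] h 3.048 t 40.4
  d [35.9, -138.6, 32.7] turn 0.454 rows 4.9 -> [ 0.52  -0.149  0.163]
  d [-28.5, -140.3, 32.7] turn 0.454 rows 4.9 -> [ 0.471 -0.284  0.13 ]
```

View pics/w7.png

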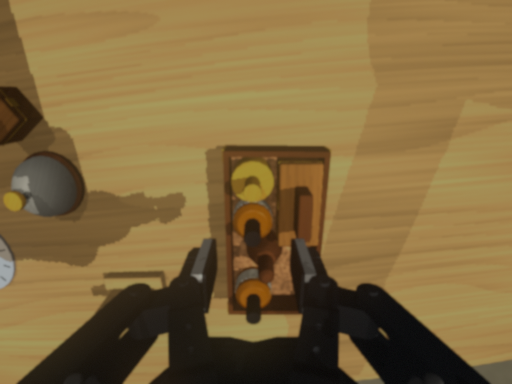

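```bash
python3 - <<'E'
from h import *
o,p=find(['finial'],cams=('scene',),z0=.006,cmin=.2)
im=p['pixels'][165:250,150:330,::-1];cv2.imwrite('pics/s8.png',cv2.resize(im,None,fx=4,fy=4,interpolation=cv2.INTER_CUBIC))
plan([(.5,-.2,.17,.57+np.pi),(.472,-.2835,.13,.57+np.pi)],step=34)
E
```

```text
scene finial 0.5 [ 0.6629 -0.013   0.    ] iou 0.90 [198.0, 188.0, 212.0, 216.0] [104, 66, 44]
now [ 0.5686 -0.0149  0.1956] h 3.048 t 40.5
  d [25.5, -95.4, 12.8] turn -0.332 rows 3.0 -> [ 0.534 -0.107  0.183]
  d [55.2, -81.8, 12.8] turn -0.332 rows 3.0 -> [ 0.5  -0.2   0.17]
  d [68.6, -55.2, 40.0] turn -0.0 rows 2.8 -> [ 0.472 -0.284  0.13 ]
```

View pics/s8.png

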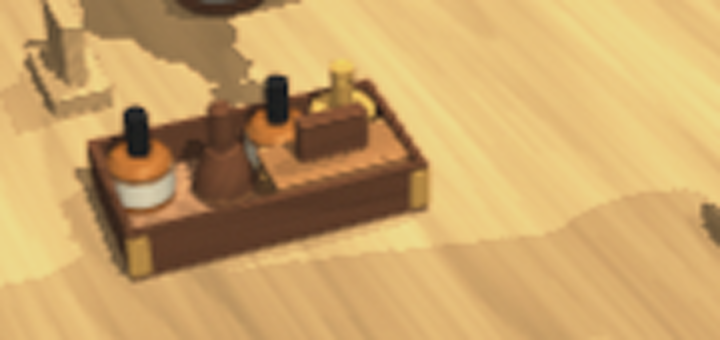

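Request:
apply_moves --series '[{"dx": 8, "dy": -30, "dz": 4, "turn": -0.1, "jaw": 0.5}, {"dx": 16, "dy": -62, "dz": 8, "turn": -0.2, "jaw": 0.5}, {"dx": 25.5, "dy": -95.5, "dz": 13, "turn": -0.3, "jaw": 0.5}, {"dx": 25.5, "dy": -95.5, "dz": 13, "turn": -0.332, "jaw": 0.5}]'

```text
time: 40.85
tool_pos: [0.5327, -0.1115, 0.1822]
tool_rot: [-0.002, -0.119, 0.993, -0.0]
contact_force: [0.5, -0.7, 0.6]
gripper_width: 0.497
grasp_force: 0.0
```

Request:
apply_moves --series '[{"dx": 18, "dy": -27, "dz": 4, "turn": -0.1, "jaw": 0.5}, {"dx": 36, "dy": -54, "dz": 8, "turn": -0.2, "jaw": 0.5}, {"dx": 55, "dy": -82, "dz": 13, "turn": -0.3, "jaw": 0.5}, {"dx": 55, "dy": -82, "dz": 13, "turn": -0.332, "jaw": 0.5}]'

```text
time: 41.18
tool_pos: [0.4986, -0.2042, 0.1694]
tool_rot: [-0.002, -0.281, 0.96, 0.0]
contact_force: [-0.2, 0.8, -1.0]
gripper_width: 0.501
grasp_force: 0.0
```

Request:
apply_moves --series '[{"dx": 23, "dy": -18, "dz": 13, "turn": 0, "jaw": 0.5}, {"dx": 46, "dy": -37, "dz": 26, "turn": 0, "jaw": 0.5}, {"dx": 68.5, "dy": -55, "dz": 38, "turn": 0, "jaw": 0.5}, {"dx": 68.5, "dy": -55, "dz": 38, "turn": 0, "jaw": 0.5}, {"dx": 68.5, "dy": -55, "dz": 38, "turn": 0, "jaw": 0.5}]'

```text
time: 41.6
tool_pos: [0.4718, -0.284, 0.1316]
tool_rot: [-0.001, -0.28, 0.96, 0.001]
contact_force: [-0.5, 0.7, 1.5]
gripper_width: 0.499
grasp_force: 0.0
```

Request:
apply_moves --series '[{"dx": 0, "dy": 0, "dz": 0, "turn": 0, "jaw": 0.5}, {"dx": 0, "dy": 0, "dz": 0, "turn": 0, "jaw": 0.5}, {"dx": 0, "dy": 0, "dz": 0, "turn": 0, "jaw": 0.5}]'

```text
time: 41.85
tool_pos: [0.4737, -0.2829, 0.1339]
tool_rot: [0.0, -0.282, 0.959, -0.0]
contact_force: [0.9, -0.1, 0.2]
gripper_width: 0.503
grasp_force: 0.0
```

```bash
python3 - <<'E'
from h import *
o,p=find(['square_case_a'],yaws=(.57,));save(p,'w9.png')
q=o[0][1];plan([(q[0],q[1],.06,q[2]%(np.pi/2)+np.pi)])
E
```

```text
wrist square_case_a 0.66 [ 0.4707 -0.2844  0.5217] iou 0.96 [227.0, 163.0, 286.0, 226.0] [102, 70, 33]
wrist square_case_a 0.53 [ 0.6051 -0.2424  0.3   ] iou 0.13 [208.0, 282.0, 229.0, 311.0] [144, 109, 39]
now [ 0.4736 -0.283   0.1339] h -2.570 t 42.0
  d [3.2, 0.4, 73.9] turn 0.05 rows 2.1 -> [ 0.471 -0.284  0.06 ]
```

View pics/w9.png

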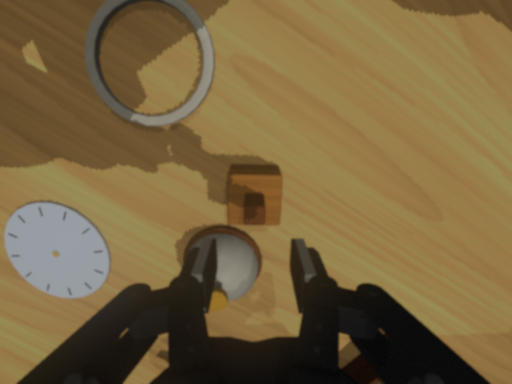

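Request:
apply_moves --series '[{"dx": 3, "dy": 0.5, "dz": 30, "turn": 0.02, "jaw": 0.5}, {"dx": 3, "dy": 0.5, "dz": 60, "turn": 0.02, "jaw": 0.5}, {"dx": 3, "dy": 0.5, "dz": 74, "turn": 0.02, "jaw": 0.5}, {"dx": 3, "dy": 0.5, "dz": 74, "turn": 0.02, "jaw": 0.5}, {"dx": 3, "dy": 0.5, "dz": 74, "turn": 0.02, "jaw": 0.5}]'

```text
time: 42.37
tool_pos: [0.4705, -0.2844, 0.0592]
tool_rot: [-0.0, -0.272, 0.962, 0.0]
contact_force: [-0.6, -0.2, -0.1]
gripper_width: 0.5
grasp_force: 0.0
```

Request:
apply_moves --series '[{"dx": 0, "dy": 0, "dz": 0, "turn": 0, "jaw": 1}, {"dx": 0, "dy": 0, "dz": 0, "turn": 0, "jaw": 1}, {"dx": 0, "dy": 0, "dz": 0, "turn": 0, "jaw": 1}, {"dx": 0, "dy": 0, "dz": 0, "turn": 0, "jaw": 1}, {"dx": 0, "dy": 0, "dz": 0, "turn": 0, "jaw": 1}]'

```text
time: 42.78
tool_pos: [0.4706, -0.2848, 0.0598]
tool_rot: [0.0, -0.272, 0.962, -0.0]
contact_force: [-1.1, 1.2, 2.3]
gripper_width: 0.175
grasp_force: 58.9
```

Request:
apply_moves --series '[{"dx": 0, "dy": 0, "dz": -20, "turn": 0, "jaw": 1}, {"dx": 0, "dy": 0, "dz": -45, "turn": 0, "jaw": 1}, {"dx": 0, "dy": 0, "dz": -75, "turn": 0, "jaw": 1}, {"dx": 0, "dy": 0, "dz": -110, "turn": 0, "jaw": 1}, {"dx": 0, "dy": 0, "dz": -110, "turn": 0, "jaw": 1}]'

```text
time: 43.2
tool_pos: [0.4734, -0.2874, 0.1772]
tool_rot: [0.004, -0.272, 0.962, -0.005]
contact_force: [0.6, -2.0, 0.3]
gripper_width: 0.175
grasp_force: 59.0
```

```bash
python3 - <<'E'
from h import *
p=grab_frame('wrist');save(p,'w10.png')
m=cv2.inRange(cv2.cvtColor(p['pixels'],cv2.COLOR_RGB2HSV),(18,170,110),(32,255,255))
n,l,st,ce=cv2.connectedComponentsWithStats(m)
for i in range(1,n):
    if st[i,4]>25: print(st[i],np.round(at(p,[ce[i]],.066)[0],4))
for a in spotter.outline_of(p,'square_case_a')[:2]:
    q,i=fit(p,'square_case_a',a['region'],state()['tool_pos'][2]-.06,(.57,));print(a['conf'],np.round(q,4),i)
x,y=slot(73,25)
plan([(x,y,.17,np.pi-.095)],step=30,ang=.1)
E
```

```text
0.76 [ 0.4767 -0.2858  0.5357] 0.7271136045455933
now [ 0.4709 -0.2855  0.171 ] h -2.591 t 43.3
  d [-124.2, 43.7, 0.3] turn 0.215 rows 4.4 -> [ 0.554 -0.183  0.171]
  d [-112.0, 69.2, 0.3] turn 0.215 rows 4.4 -> [ 0.637 -0.081  0.17 ]
  d [-94.7, 91.5, 0.3] turn 0.215 rows 4.4 -> [0.72  0.021 0.17 ]
```

Request:
apply_moves --series '[{"dx": -22, "dy": 8, "dz": 0, "turn": 0.04, "jaw": 1}, {"dx": -47, "dy": 16, "dz": 0, "turn": 0.08, "jaw": 1}, {"dx": -72, "dy": 25, "dz": 0, "turn": 0.13, "jaw": 1}, {"dx": -98, "dy": 34, "dz": 0, "turn": 0.175, "jaw": 1}, {"dx": -124, "dy": 43.5, "dz": 0, "turn": 0.215, "jaw": 1}]'

```text
time: 43.72
tool_pos: [0.5523, -0.1814, 0.1662]
tool_rot: [-0.002, -0.166, 0.986, 0.001]
contact_force: [0.4, 0.0, -1.5]
gripper_width: 0.176
grasp_force: 58.9
```

Request:
apply_moves --series '[{"dx": -22, "dy": 14, "dz": 0, "turn": 0.045, "jaw": 1}, {"dx": -45, "dy": 28, "dz": 0, "turn": 0.09, "jaw": 1}, {"dx": -67, "dy": 42, "dz": 0, "turn": 0.135, "jaw": 1}, {"dx": -90, "dy": 55, "dz": 0, "turn": 0.175, "jaw": 1}, {"dx": -112, "dy": 69, "dz": 0, "turn": 0.215, "jaw": 1}]'

```text
time: 44.13
tool_pos: [0.6354, -0.0795, 0.1659]
tool_rot: [-0.002, -0.059, 0.998, 0.001]
contact_force: [-0.4, -0.3, -2.3]
gripper_width: 0.175
grasp_force: 58.9
```

Request:
apply_moves --series '[{"dx": -22, "dy": 21, "dz": 0, "turn": 0.05, "jaw": 1}, {"dx": -44, "dy": 43, "dz": 0, "turn": 0.1, "jaw": 1}, {"dx": -66, "dy": 64, "dz": 0, "turn": 0.15, "jaw": 1}, {"dx": -84, "dy": 81, "dz": 0, "turn": 0.19, "jaw": 1}, {"dx": -94.5, "dy": 91.5, "dz": 0, "turn": 0.215, "jaw": 1}]'

```text
time: 44.55
tool_pos: [0.7188, 0.0237, 0.1655]
tool_rot: [-0.002, 0.047, 0.999, 0.0]
contact_force: [-0.9, -0.4, -2.3]
gripper_width: 0.178
grasp_force: 58.8
```

Request:
apply_moves --series '[{"dx": 0, "dy": 0, "dz": 15, "turn": 0, "jaw": 1}, {"dx": 0, "dy": 0, "dz": 30, "turn": 0, "jaw": 1}, {"dx": 0, "dy": 0, "dz": 45, "turn": 0, "jaw": 1}, {"dx": 0, "dy": 0, "dz": 45, "turn": 0, "jaw": 1}, {"dx": 0, "dy": 0, "dz": 45, "turn": 0, "jaw": 1}]'

```text
time: 44.97
tool_pos: [0.7166, 0.0203, 0.1203]
tool_rot: [-0.003, 0.048, 0.999, 0.0]
contact_force: [-0.3, 0.7, -1.6]
gripper_width: 0.174
grasp_force: 58.8
```

```bash
python3 - <<'E'
from h import *
p=grab_frame('wrist');save(p,'w11.png')
for a in spotter.outline_of(p,'square_case_a')[:1]:
    q,i=fit(p,'square_case_a',a['region'],state()['tool_pos'][2]-.06,(1.48,));print(a['conf'],np.round(q,4),i)
x,y=slot(73,25)
plan([(x,y,.067,np.pi-.095)],step=30)
E
```

```text
0.93 [0.7162 0.0203 1.4154] 0.6644695401191711
now [0.7188 0.0204 0.1242] h 3.046 t 45.1
  d [-1.1, 0.7, 57.2] turn -0.001 rows 1.9 -> [0.72  0.021 0.067]
```

View pics/w11.png

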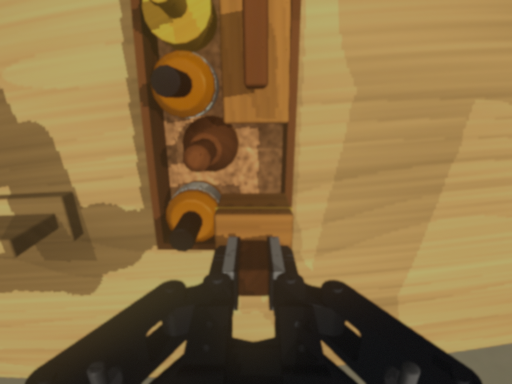

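Request:
apply_moves --series '[{"dx": -1, "dy": 0.5, "dz": 10, "turn": 0, "jaw": 1}, {"dx": -1, "dy": 0.5, "dz": 20, "turn": 0, "jaw": 1}, {"dx": -1, "dy": 0.5, "dz": 20, "turn": 0, "jaw": 1}, {"dx": -1, "dy": 0.5, "dz": 20, "turn": 0, "jaw": 1}]'

```text
time: 45.4
tool_pos: [0.7193, 0.0216, 0.1028]
tool_rot: [-0.001, 0.047, 0.999, 0.0]
contact_force: [-0.1, 1.0, -2.9]
gripper_width: 0.172
grasp_force: 58.9
```

Request:
apply_moves --series '[{"dx": 0, "dy": 0, "dz": 7, "turn": 0, "jaw": 1}, {"dx": 0, "dy": 0, "dz": 14, "turn": 0, "jaw": 1}, {"dx": 0, "dy": 0, "dz": 21, "turn": 0, "jaw": 1}, {"dx": 0, "dy": 0, "dz": 28, "turn": 0, "jaw": 1}, {"dx": 0, "dy": 0, "dz": 32, "turn": 0, "jaw": 1}]'

```text
time: 45.82
tool_pos: [0.7194, 0.0215, 0.0705]
tool_rot: [-0.001, 0.047, 0.999, -0.0]
contact_force: [-0.6, -1.5, -0.8]
gripper_width: 0.178
grasp_force: 60.2
```

Request:
apply_moves --series '[{"dx": 0, "dy": 0, "dz": 0, "turn": 0, "jaw": 1}, {"dx": 0, "dy": 0, "dz": 2, "turn": 0, "jaw": 1}, {"dx": 0, "dy": 0, "dz": 4, "turn": 0, "jaw": 1}, {"dx": 0, "dy": 0, "dz": 4, "turn": 0, "jaw": 1}, {"dx": 0, "dy": 0, "dz": 4, "turn": 0, "jaw": 1}]'

```text
time: 46.23
tool_pos: [0.7202, 0.0215, 0.0681]
tool_rot: [0.0, 0.047, 0.999, -0.0]
contact_force: [0.8, -2.3, -3.5]
gripper_width: 0.177
grasp_force: 59.8
```

Request:
apply_moves --series '[{"dx": 0, "dy": -0.5, "dz": 2, "turn": 0, "jaw": 1}, {"dx": 0, "dy": -0.5, "dz": 3, "turn": 0, "jaw": 1}, {"dx": 0, "dy": -0.5, "dz": 3, "turn": 0, "jaw": 1}, {"dx": 0, "dy": -0.5, "dz": 3, "turn": 0, "jaw": 1}]'

```text
time: 46.57
tool_pos: [0.7205, 0.0213, 0.0659]
tool_rot: [0.0, 0.047, 0.999, 0.0]
contact_force: [-0.1, -0.6, 0.2]
gripper_width: 0.175
grasp_force: 60.3
```

Request:
apply_moves --series '[{"dx": 0, "dy": 0, "dz": 0.5, "turn": 0, "jaw": 1}, {"dx": 0, "dy": 0, "dz": 0.5, "turn": 0, "jaw": 0.5}, {"dx": 0, "dy": 0, "dz": 0.5, "turn": 0, "jaw": 0.5}, {"dx": 0, "dy": 0, "dz": 0.5, "turn": 0, "jaw": 0.5}]'

```text
time: 46.9
tool_pos: [0.7202, 0.0214, 0.0648]
tool_rot: [0.0, 0.047, 0.999, 0.0]
contact_force: [0.3, -0.2, -0.9]
gripper_width: 0.5
grasp_force: 0.0
```

Request:
apply_moves --series '[{"dx": 0, "dy": 0, "dz": -10, "turn": 0, "jaw": 0.5}, {"dx": 0, "dy": 0, "dz": -40, "turn": 0, "jaw": 0.5}, {"dx": 0, "dy": 0, "dz": -75, "turn": 0, "jaw": 0.5}, {"dx": 0, "dy": 0, "dz": -110, "turn": 0, "jaw": 0.5}, {"dx": 0, "dy": 0, "dz": -150, "turn": 0, "jaw": 0.5}]'

```text
time: 47.32
tool_pos: [0.7193, 0.0213, 0.2156]
tool_rot: [-0.001, 0.047, 0.999, 0.0]
contact_force: [-0.4, 0.1, -0.2]
gripper_width: 0.505
grasp_force: 0.0
```

```bash
python3 - <<'E'
from h import *
o,p=find(['square_case_a','finial','jar_a'],z0=.006,yaws=(1.48,));save(p,'w12.png')
p=grab_frame('scene')
a=cv2.resize(p['pixels'][165:250,150:330,::-1],None,fx=3,fy=3,interpolation=cv2.INTER_CUBIC);b=cv2.imread('pics/w12.png')[100:384,:]
im=np.zeros((545,540,3),np.uint8);im[:255,:540]=a;im[260:544,:512]=b;cv2.imwrite('pics/m12.png',im)
plan([(.57,-.18,.2,np.pi-.095)])
E
```

```text
wrist square_case_a 0.71 [0.7211 0.0219 1.5085] iou 0.93 [233.0, 151.0, 278.0, 200.0] [125, 82, 38]
wrist square_case_a 0.55 [ 0.6702  0.0324 -0.1657] iou 0.20 [171.0, 0.0, 289.0, 207.0] [97, 62, 32]
wrist finial 0.97 [ 0.6647 -0.0105  0.    ] iou 0.93 [203.0, 107.0, 240.0, 149.0] [77, 46, 23]
wrist jar_a 0.96 [ 0.7187 -0.0287  0.    ] iou 0.96 [189.0, 156.0, 230.0, 199.0] [119, 77, 21]
wrist jar_a 0.82 [ 0.6177 -0.0204  0.    ] iou 0.97 [180.0, 65.0, 230.0, 108.0] [119, 73, 19]
now [0.7202 0.0212 0.2157] h 3.047 t 47.6
  d [65.3, -107.2, 7.8] turn 0.0 rows 3.5 -> [ 0.645 -0.079  0.208]
  d [65.2, -107.2, 7.8] turn 0.0 rows 3.5 -> [ 0.57 -0.18  0.2 ]
```

View pics/m12.png

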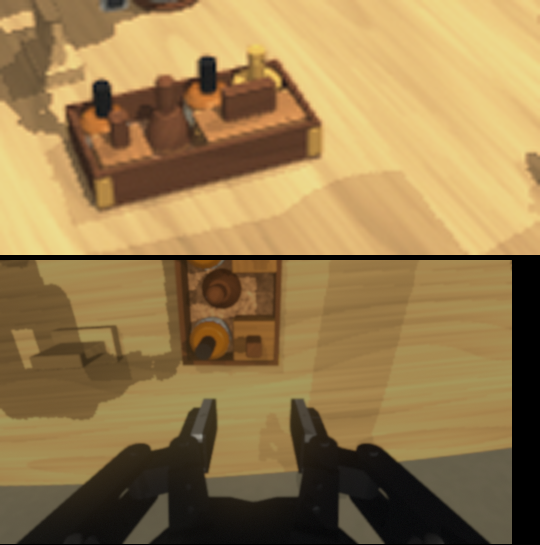

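Request:
apply_moves --series '[{"dx": 17, "dy": -30, "dz": 0, "turn": 0, "jaw": 1}, {"dx": 34, "dy": -60, "dz": 0, "turn": 0, "jaw": 1}, {"dx": 51, "dy": -90, "dz": 0, "turn": 0, "jaw": 1}, {"dx": 68, "dy": -120, "dz": 0, "turn": 0, "jaw": 1}, {"dx": 86, "dy": -150, "dz": 0, "turn": 0, "jaw": 1}]'

```text
time: 47.98
tool_pos: [0.6181, -0.1206, 0.2121]
tool_rot: [-0.002, 0.047, 0.999, 0.001]
contact_force: [-0.1, 0.2, -0.8]
gripper_width: 0.0
grasp_force: 0.0
```

Request:
apply_moves --series '[{"dx": 17, "dy": -30, "dz": 5, "turn": 0, "jaw": 1}, {"dx": 34, "dy": -60, "dz": 10, "turn": 0, "jaw": 1}, {"dx": 48, "dy": -90, "dz": 20, "turn": 0, "jaw": 1}, {"dx": 48, "dy": -120, "dz": 25, "turn": 0, "jaw": 1}, {"dx": 48, "dy": -146, "dz": 30, "turn": 0, "jaw": 1}]'

```text
time: 48.4
tool_pos: [0.5563, -0.2617, 0.1818]
tool_rot: [-0.002, 0.048, 0.999, 0.001]
contact_force: [-0.5, -1.1, -0.6]
gripper_width: -0.0
grasp_force: 0.0
```

Request:
apply_moves --series '[{"dx": 0, "dy": 0, "dz": 0, "turn": 0, "jaw": 1}, {"dx": 0, "dy": 0, "dz": 0, "turn": 0, "jaw": 1}, {"dx": 0, "dy": 0, "dz": 0, "turn": 0, "jaw": 1}, {"dx": 0, "dy": 0, "dz": 0, "turn": 0, "jaw": 1}]'

```text
time: 48.73
tool_pos: [0.5587, -0.2597, 0.1841]
tool_rot: [-0.001, 0.047, 0.999, 0.0]
contact_force: [-0.4, -0.1, -0.0]
gripper_width: -0.001
grasp_force: 0.0
```

```bash
python3 - <<'E'
from h import *
def btn(n,lo):
    p=grab_frame(n)
    if n=='wrist': save(p,'w13.png')
    m=cv2.inRange(cv2.cvtColor(p['pixels'],cv2.COLOR_RGB2HSV),lo,(34,255,255))
    k,l,st,ce=cv2.connectedComponentsWithStats(m)
    for i in range(1,k):
        X=at(p,[ce[i]],.066)[0]
        if st[i,4]>6 and np.hypot(X[0]-.5575,X[1]+.2687)<.05: print(n,st[i],ce[i].round(1),np.round(X,4))
    for a in spotter.outline_of(p,'plunger_top')[:2]:
        print(n,a['conf'],a['extent'])
for n in ('wrist','top','scene'): btn(n,(18,150,100))
plan([(.5575,-.2687,.13,None)])
E
```

```text
wrist [234 185  21  20 346] [244.1 194.4] [ 0.5582 -0.2676  0.066 ]
wrist 0.77 [233.4, 178.2, 257.5, 205.2]
scene [202 144   5   4  16] [204.  145.5] [ 0.5576 -0.266   0.066 ]
scene 0.36 [155.9, 161.3, 176.2, 194.0]
now [ 0.559  -0.2603  0.185 ] h 3.048 t 49.0
  d [0.7, -8.5, 55.0] turn -0.0 rows 1.5 -> [ 0.558 -0.269  0.13 ]
```

View pics/w13.png

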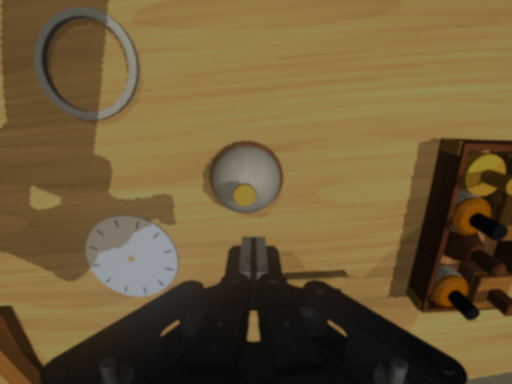

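Request:
apply_moves --series '[{"dx": 0.5, "dy": -7, "dz": 30, "turn": 0, "jaw": 1}, {"dx": 0.5, "dy": -7, "dz": 60, "turn": 0, "jaw": 1}, {"dx": 0.5, "dy": -7, "dz": 84, "turn": 0, "jaw": 1}, {"dx": 0.5, "dy": -7, "dz": 84, "turn": 0, "jaw": 1}, {"dx": 0.5, "dy": -7, "dz": 84, "turn": 0, "jaw": 1}]'

```text
time: 49.45
tool_pos: [0.5566, -0.267, 0.0994]
tool_rot: [-0.002, 0.047, 0.999, 0.001]
contact_force: [0.5, 0.5, 0.6]
gripper_width: -0.0
grasp_force: 0.0
```

Request:
apply_moves --series '[{"dx": 0, "dy": 0, "dz": 0, "turn": 0, "jaw": 1}, {"dx": 0, "dy": 0, "dz": 0, "turn": 0, "jaw": 1}, {"dx": 0, "dy": 0, "dz": 0, "turn": 0, "jaw": 1}, {"dx": 0, "dy": 0, "dz": 0, "turn": 0, "jaw": 1}]'

```text
time: 49.78
tool_pos: [0.5585, -0.2683, 0.1028]
tool_rot: [0.001, 0.047, 0.999, -0.001]
contact_force: [-0.0, 0.6, 1.1]
gripper_width: 0.002
grasp_force: 0.0
```

Request:
apply_moves --series '[{"dx": 0, "dy": 0, "dz": 8, "turn": 0, "jaw": 1}, {"dx": 0, "dy": 0, "dz": 16, "turn": 0, "jaw": 1}, {"dx": 0, "dy": 0, "dz": 20, "turn": 0, "jaw": 1}, {"dx": 0, "dy": 0, "dz": 20, "turn": 0, "jaw": 1}, {"dx": 0, "dy": 0, "dz": 20, "turn": 0, "jaw": 1}]'

```text
time: 50.2
tool_pos: [0.5574, -0.2677, 0.0806]
tool_rot: [-0.0, 0.047, 0.999, 0.0]
contact_force: [-0.6, 0.1, 3.2]
gripper_width: 0.004
grasp_force: 1.5
```

Request:
apply_moves --series '[{"dx": 0, "dy": 0, "dz": 2, "turn": 0, "jaw": 1}, {"dx": 0, "dy": 0, "dz": 4, "turn": 0, "jaw": 1}, {"dx": 0, "dy": 0, "dz": 4, "turn": 0, "jaw": 1}, {"dx": 0, "dy": 0, "dz": 4, "turn": 0, "jaw": 1}]'

```text
time: 50.53
tool_pos: [0.5575, -0.2678, 0.077]
tool_rot: [-0.0, 0.047, 0.999, 0.0]
contact_force: [-1.1, 0.8, 4.8]
gripper_width: 0.004
grasp_force: 2.5
```

Request:
apply_moves --series '[{"dx": 0, "dy": 0, "dz": 1, "turn": 0, "jaw": 1}, {"dx": 0, "dy": 0, "dz": 2, "turn": 0, "jaw": 1}, {"dx": 0, "dy": 0, "dz": 2, "turn": 0, "jaw": 1}, {"dx": 0, "dy": 0, "dz": 2, "turn": 0, "jaw": 1}]'

```text
time: 50.87
tool_pos: [0.5576, -0.2678, 0.0769]
tool_rot: [-0.0, 0.047, 0.999, 0.0]
contact_force: [-6.7, 3.0, 13.3]
gripper_width: 0.001
grasp_force: 6.8
```

At the stop: z holds at 0.0769 m while the force has risen to 13 N. Next I release the plunger, retract and check the final scene.

Request:
apply_moves --series '[{"dx": 0, "dy": 0, "dz": -5, "turn": 0, "jaw": 1}, {"dx": 0, "dy": 0, "dz": -20, "turn": 0, "jaw": 1}, {"dx": 0, "dy": 0, "dz": -50, "turn": 0, "jaw": 1}, {"dx": 0, "dy": 0, "dz": -85, "turn": 0, "jaw": 1}, {"dx": 0, "dy": 0, "dz": -120, "turn": 0, "jaw": 1}]'

```text
time: 51.28
tool_pos: [0.5566, -0.2671, 0.1942]
tool_rot: [-0.001, 0.047, 0.999, 0.001]
contact_force: [0.3, -0.0, 0.5]
gripper_width: 0.001
grasp_force: 0.0
```

Request:
apply_moves --series '[{"dx": 30, "dy": 0, "dz": -20, "turn": 0, "jaw": 1}, {"dx": 60, "dy": 0, "dz": -40, "turn": 0, "jaw": 1}, {"dx": 60, "dy": 0, "dz": -40, "turn": 0, "jaw": 1}, {"dx": 60, "dy": 0, "dz": -40, "turn": 0, "jaw": 1}]'

```text
time: 51.62
tool_pos: [0.4977, -0.2624, 0.236]
tool_rot: [0.001, 0.048, 0.999, -0.001]
contact_force: [-0.4, 0.3, -0.7]
gripper_width: -0.004
grasp_force: 0.0
```

```bash
python3 - <<'E'
from h import *
p=grab_frame('scene')
a=cv2.resize(p['pixels'][115:345,130:400,::-1],None,fx=2.5,fy=2.5,interpolation=cv2.INTER_CUBIC);cv2.imwrite('pics/f14.png',a)
print(state()['time'],state()['contact_force'])
E
```

```text
51.6667 [ 0.25886993  0.0740365  -0.23423915]
```

View pics/f14.png

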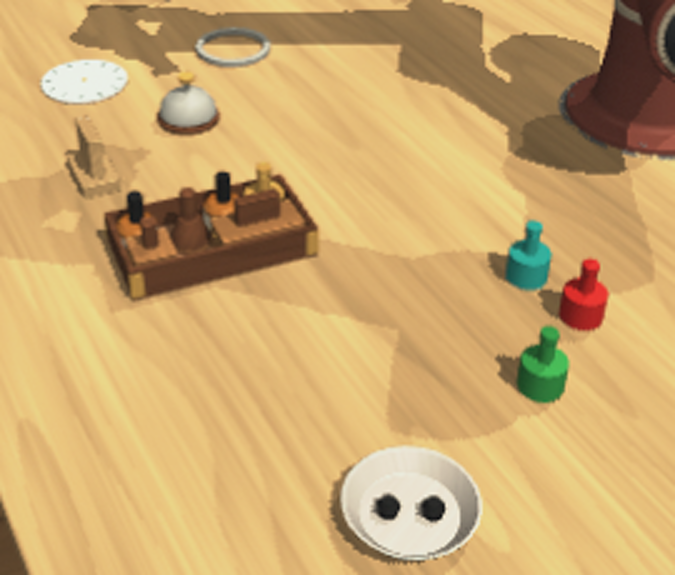

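The picture shows all six parts upright in the box (around (210,225)), the spacer standing clear at (92,160) and the bell plunger back up at (186,78). Dial, ring and dish are untouched, and only the green, red and turquoise look-alikes remain on the bench.

```bash
python3 -c "
from plant import ticket
print(ticket.job_done())"
```

```text
the job is handed in; nothing more can be done
None
```

The job is handed in: the spacer stands upright on the bench clear of the box, and all six parts (long case, square case, two jars, weight, finial) are upright in the box. After that I pressed the bell to its stop and it sprang back. The finial sits about 13 mm off its planned place but still fits.

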